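# Set up a leaf drill jig for the bracket length on order

### The job

Set up and load the drill jig for the bracket length shown by the master sample in the order tray between the robot and the jig: slide the jig's black size-stop grip all the way to the end that leaves room between the stops for just that length, and lay every loose bracket of that length flat in the jig, one to a lane, between the locating pins and the two end stops. Then swing the leaf fully down and, once it is down, turn the turnbutton a full quarter turn over its edge. Put the loose brackets of the other length into the black crate beside the jig, and leave the other things on the bench where they are.

Things in the scene. Friction and masses are not known exactly. Their poses are not given: they have to be found in the camera images.
- jig: leaf drill jig, fixed: steel base plate, top 18 mm above the bench, jig x -140 to 90, y -140 to 130 mm; origin at bench level. Three lanes along jig y at x = -54, 0, 54, each with two pairs of round-topped pins (8 mm thick and high) at y = 57 and -13, 35 mm clear across the lane. Fixed end stop 13 mm high, face at y = 75. Seated bracket: on the plate, along y, centre y = 6.5 (long) or 26.5 (short)
- size_stop (a joint): slide of the size stop (a bar 13 mm high across all lanes), m: 0 = end for long brackets (face at jig y = -62, 137 mm between the stops), 0.040 = end for short ones (face at jig y = -22, 97 mm between); grows along jig +y, stays where left, about 3 N moves it; mid-way at the start
- stop_grip (a point): the size stop's black grip, an upright block 16 mm (jig x) by 26 mm (jig y) by 34 mm on the robot's side of the jig; the point is its top centre, 65 mm above the bench (block from 31 to 65 mm)
- leaf (a joint): hinge of the aluminium leaf (a frame with three drill-bushing bars, 10 mm thick, 220 mm long), rad: 0 = down flat over the lanes, about 1.6 to 1.75 at the start (standing open); it has a stiff friction hinge (0.5 N m) and stays where it is left
- leaf_handle (a point): middle of the leaf's handle, a round bar 10 mm thick and 50 mm long parallel to the hinge (along the jig's x), 28 mm clear of the leaf's free edge rail; 245 mm from the hinge axis. Down, it lies at jig x = -50, y = -130, 41 mm above the bench; standing open it is on top
- leaf_hinge (a point): point on the leaf's hinge axis (parallel to the jig's x, 41 mm above the bench, jig y = 115 mm) in line with the handle; the leaf swings from above down towards the jig's -y
- turnbutton (a joint): turnbutton, rad: 0 = clear of the leaf (arm along the jig's +x), 1.571 = fully across the leaf's edge rail (arm along the jig's +y), anticlockwise from above; both ends are stops; stays where left, about 0.04 N m turns it
- button_peg (a point): thumb peg on the turnbutton's arm, upright, round, 12 mm thick, from 58 to 83 mm above the bench, 30 mm from the pivot; the point is on its axis 70 mm above the bench
- button_pivot (a point): the turnbutton's vertical pivot axis (jig x = 30, y = -115 mm), same height as the peg's point
- sample_long: master sample of the long bracket: a drilled long bracket (130 mm) fixed on a grey plate 152 x 56 x 8 mm; fixed. It stands either in the order tray or on the sample tray at the back
- sample_short: master sample of the short bracket (90 mm) on the same kind of plate, in the other of the two places; fixed
- order_place (a point): centre of the order tray, a flat aluminium tray 80 x 200 mm between the robot and the jig; the sample standing within 60 mm of it is the one on order (the sample tray is far off at the back)
- crate: open black crate, fixed, 230 x 190 x 45 mm (x, y, height), walls and floor 5 mm; origin at the centre of its underside
- long1: loose long bracket: plain sheet-steel channel, open below, 130 x 30 x 16 mm; origin at its middle (8 mm above its underside), x along its length, z up, both ends alike; it may lie either way up in the jig; lies on the bench to the robot's right at the start, or is absent (None)
- long2: loose long bracket: plain sheet-steel channel, open below, 130 x 30 x 16 mm; origin at its middle (8 mm above its underside), x along its length, z up, both ends alike; it may lie either way up in the jig; lies on the bench to the robot's right at the start, or is absent (None)
- long3: loose long bracket: plain sheet-steel channel, open below, 130 x 30 x 16 mm; origin at its middle (8 mm above its underside), x along its length, z up, both ends alike; it may lie either way up in the jig; lies on the bench to the robot's right at the start, or is absent (None)
- short1: loose short bracket: plain sheet-steel channel, open below, 90 x 30 x 16 mm; origin at its middle (8 mm above its underside), x along its length, z up, both ends alike; it may lie either way up in the jig; lies on the bench to the robot's right at the start, or is absent (None)
- short2: loose short bracket: plain sheet-steel channel, open below, 90 x 30 x 16 mm; origin at its middle (8 mm above its underside), x along its length, z up, both ends alike; it may lie either way up in the jig; lies on the bench to the robot's right at the start, or is absent (None)
- short3: loose short bracket: plain sheet-steel channel, open below, 90 x 30 x 16 mm; origin at its middle (8 mm above its underside), x along its length, z up, both ends alike; it may lie either way up in the jig; lies on the bench to the robot's right at the start, or is absent (None)
- air_driver: in-line air screwdriver, 220 mm long, lying at the back; bystander
- deburrer: hand deburring tool like a screwdriver, 160 mm, lying near the robot; bystander
- rivet_cup: small aluminium cup, 72 mm across, 50 mm high; bystander
- paste_can: small can, 60 mm across, 70 mm high; bystander
- burner_cap: round perforated burner cap, 104 mm across, 16 mm high; bystander
There are look-alikes about, which are no part of the job. What is shaped like the short3 but orange or red is not meant.

How it is judged:
By the outcome, as a careful person would: the job done as asked, in the order asked, and still so for the second after the job is handed in, with the robot touching nothing.
Of long1, long2, long3, short1, short2, short3 only 4 to 6 are there at a start; the rules pass over those that are not, and their reading is None.
At some moment in a run one of long1, long2, long3, short1, short2, short3 may be knocked a few centimetres aside while the robot is not near it.
Once in a run the grip may slacken for a moment while it holds something.
It also fails if it takes over 210 s, if anything falls off the work surface, if the arm or the gripper's body presses on something with over 40 N, if the wrist force passes 120 N, or if a joint passes its speed limit or range.

### The arm

A 6-joint arm with a two-finger parallel gripper is mounted at the origin on the work surface. World frame = base frame: x ahead of the robot, y to its left, z up, the work surface at z = 0. Lengths are in mm, angles in rad, forces in N, time in s.
With the tool pointing down it reaches from about 350 to 775 mm from the base axis. Payload 7.3 kg.
Tool frame: the origin (TCP) lies at the very end of the fingers, on their centre line; the grasp point (between the pads) lies 19 mm behind it; z points along the fingers, y is the line along which they close (so a half turn about z gives the same grasp; the last joint's range is limited). The gripper opens to 92 mm and grips with 3 to 60 N. Pads are 19 mm wide; open, the fingers measure 130 mm over their backs; the gripper's body (75 mm by 190 mm) begins 47 mm behind the grasp point.
Start: joints at [-1.304, 0.342, 1.524, -0, 1.275, -0.146], TCP at [210.641, -480.911, 226.741] pointing down, gripper open.
Joint ranges: [-2.53, 2.53], [-0.77, 2.02], [0.04, 2.7], [-1, 4.14], [0.28, 2.66], [-3.11, 3.11]. Speed limits (rad/s): [2.57, 2.57, 3.14, 3.14, 3.14, 3.14].

### API

Orientations are given as [roll, pitch, yaw] about the fixed x, y, z axes, in that order (R = Rz(yaw) Ry(pitch) Rx(roll)).
In Python, from plant import get_obs, optics, ticket, finder gives the robot as it stands.
- The arm moves only by the tool send_rows, never from a script. Its arguments are lists of equal length, an entry for each row: "offset": the shift along the tool's x, y, z scaled (see below), a list of three; "delta_rot": the turn, a rotation vector about the tool's x, y, z scaled (see below), a list of three. In form: {"offset": [[dx, dy, dz], ...], "delta_rot": [[rx, ry, rz], ...]}. A call has 1 to 8 rows; each row is the pose to reach, as a shift and turn from the pose commanded when the call began, along the tool's axes at that moment, turning the shorter way round; what a row does not reach only later rows make up. The controller multiplies each number of a shift by 120 mm and each number of a turn by 360 degrees. A row lasts 1/8 s, in which the tool goes at most 62.5 mm and 10.7 degrees, less where a joint would pass 70% of its speed; a pose out of reach is approached as far as the arm can. A call with a number of a shift or a turn outside -1 to 1 is refused whole. A call with a gripper value outside its range is refused whole. "grip" is the opening, from 0 (shut) to 1 (fully open), set as the call begins (left out, the last holds). The fingers move at their own pace and stop on an object; the grip force is fixed at half the most. Time passes only in rows, so rows that repeat a pose let the fingers close. It gives the time, the measured TCP pose, the force, the opening and the grip force at its end, in the units of the state.
- get_obs(): the state, without advancing time (a new reading comes with each control period).
- optics.capture(name): name is "side" or "top" or "wrist"; returns the picture (400x640x3 uint8, red, green, blue); there is no depth.
- optics.get_calibration(name): a dict with "fx", "fy", "cx", "cy" (pixels), "k1" (the pictures are not rectified: a ray, as slopes to the right and down, at radius r is drawn at 1 + k1 r^2 times it, then the intrinsics apply), "world_from_camera" (4x4, takes a point from camera to world coordinates). Camera axes: x right, y down, z forward; pixel columns grow to the right and rows downward; lengths in mm; the calibration is good to about 2 mm. A picture is of the moment at which its call begins: read the wrist's pose just before it. get_calibration takes no time and is no camera call; for the wrist camera it gives the pose at the moment of the call.
- ticket.close_job(): hands the job in; it is judged then, once.
Trained networks look in the newest picture that a camera, given by its name, has taken for a name from the list of things; names that differ only in an ending like _2 or _b are one class to them, and where a whole thing is asked for, a point or a joint stands for the part that bears it (a point fixed in the world has none). Each returns a list of dicts, best first, with "confidence" (0 to 1); they miss things now and then, are a little off and sometimes report something else, mostly with a low value. They report only what shows in the picture. A call takes as long as a camera call. They do not tell look-alikes from the thing itself.
- finder.boxes_of(target, camera): "box" ([left, top, right, bottom] in pixels, round what is visible of it).
- finder.silhouettes(target, camera): "region" (400x640 bool, what is visible of it) and "box" ([left, top, right, bottom] in pixels, round what is visible of it).
- finder.pinpoint(target, camera): "uv" ([column, row] in pixels: a listed point, or the origin of a listed thing).
The state is a dict: "time": time; "joint_positions": joint angles; "dq": joint speeds; "tau": joint torques, N m; "tool_pos": TCP position; "tcp_rot": TCP orientation; "contact_force": force on the tool from outside, world axes, zero at the start; "moment": the same for the moment, N m; "grip_width": finger opening in mm; "finger_force": force on a finger pad.
Only numpy, scipy, OpenCV 4.12 (cv2) and the standard library are available. Lean on these libraries where they do the work, as an engineer would, in place of code of your own. Each camera call takes 0.05 s, during which the arm holds its last target. There are 200 camera calls.

## Working session

There is one attempt and no reset: what is moved stays moved. The work goes in short steps, Python scripts to look and compute and a tool call to move; the robot and the scene stay as the last step left them, time stands still between calls to the robot, and variables do not carry over. Pictures are saved under pics/ and viewed, at most 14 in all, crops included, and the job is handed in when it is done.

Besides the shell and the picture viewer there is one more tool, called after "Emit:" in YAML: its name, and indented under it one key for each argument. send_rows: Moves the arm, as the interface text tells. Its arguments: {"type":"object","properties":{"offset":{"type":"array"},"delta_rot":{"type":"array"},"grip":{"type":"number"}},"required":["offset","delta_rot"]}

```bash
mkdir -p pics; ls; python3 - <<'E'
from plant import get_obs, optics, ticket, finder
import cv2,numpy as np
s=get_obs();print({k:np.round(v,3).tolist() for k,v in s.items()})
for n in ("top","side","wrist"):
    im=optics.capture(n);cv2.imwrite(f"pics/{n}0.png",im[:,:,::-1])
    c=optics.get_calibration(n);print(n,{k:np.round(v,3).tolist() for k,v in c.items()})
E
```

```text
pics
{'time': 0.0, 'joint_positions': [-1.304, 0.343, 1.525, -0.0, 1.275, -0.146], 'dq': [0.001, 0.002, 0.001, -0.001, -0.0, -0.0], 'tau': [0.0, -43.125, -24.422, 0.072, 0.056, -0.0], 'tool_pos': [210.519, -480.488, 226.039], 'tcp_rot': [-3.14, -0.0, 0.413], 'contact_force': [0.37, -0.379, 0.987], 'moment': [-0.01, -0.016, 0.011], 'finger_force': 0.0, 'grip_width': 91.705}
top {'fx': 409.202, 'fy': 409.202, 'cx': 320.289, 'cy': 194.961, 'k1': -0.086, 'world_from_camera': [[0.038, -0.976, 0.213, 308.73], [-0.999, -0.038, 0.004, -1.379], [0.004, -0.213, -0.977, 1186.358], [0.0, 0.0, 0.0, 1.0]]}
side {'fx': 390.116, 'fy': 390.116, 'cx': 326.06, 'cy': 203.193, 'k1': -0.075, 'world_from_camera': [[-0.807, -0.34, 0.483, -6.071], [-0.59, 0.443, -0.675, 811.457], [0.016, -0.83, -0.558, 749.869], [0.0, 0.0, 0.0, 1.0]]}
wrist {'fx': 295.894, 'fy': 295.894, 'cx': 324.739, 'cy': 195.924, 'k1': -0.02, 'world_from_camera': [[0.4, -0.873, -0.279, 286.856], [-0.916, -0.381, -0.122, -447.472], [-0.0, 0.305, -0.952, 383.811], [0.0, 0.0, 0.0, 1.0]]}
```

View pics/top0.png

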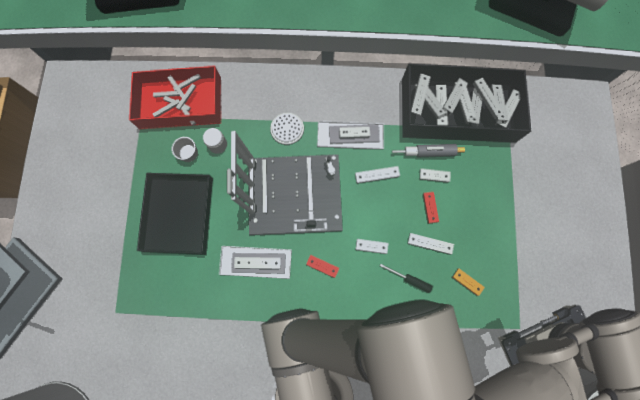

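View pics/side0.png

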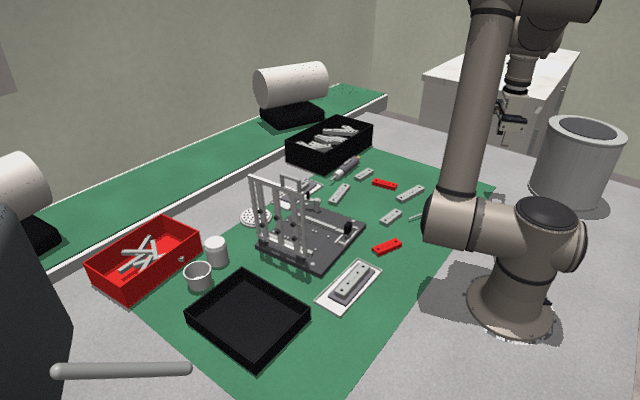

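```bash
cat > h.py <<'E'
from plant import get_obs, optics, ticket, finder
import cv2,numpy as np
from scipy.spatial.transform import Rotation as R
def und(c,uv):
    K=np.array([[c['fx'],0,c['cx']],[0,c['fy'],c['cy']],[0,0,1]])
    return cv2.undistortPoints(np.float64(uv).reshape(-1,1,2),K,np.array([c['k1'],0,0,0,0.])).reshape(-1,2)
def world(c,uv,z):
    "pixels -> world points at height z"
    n=und(c,uv);T=np.array(c['world_from_camera']);d=np.c_[n,np.ones(len(n))]@T[:3,:3].T
    return T[:3,3]+d*((z-T[2,3])/d[:,2])[:,None]
def proj(c,P):
    T=np.array(c['world_from_camera']);q=(np.float64(P).reshape(-1,3)-T[:3,3])@T[:3,:3]
    n=q[:,:2]/q[:,2:];r2=(n**2).sum(1,keepdims=True);n=n*(1+c['k1']*r2)
    return n*[c['fx'],c['fy']]+[c['cx'],c['cy']]
def rect(c,region,z):
    "min-area rectangle of a silhouette on plane z: centre, (L,W), yaw of long axis"
    cs,_=cv2.findContours(region.astype(np.uint8),0,cv2.CHAIN_APPROX_NONE)
    k=max(cs,key=len).reshape(-1,2)
    p=world(c,k,z)[:,:2]
    (x,y),(w,h),a=cv2.minAreaRect(p.astype(np.float32))
    if w<h: w,h,a=h,w,a+90
    return np.round([x,y,w,h,(a+90)%180-90],1)
def go(pos,yaw_deg,tilt=None):
    "offset and turn (in units) from the current pose to TCP pos, tool down with yaw; R target = Rz(yaw)Rx(pi)"
    s=get_obs();Rc=R.from_euler('xyz',s['tcp_rot']);Rt=R.from_euler('xyz',[np.pi,0,np.radians(yaw_deg)])
    if tilt is not None: Rt=tilt
    o=Rc.inv().apply(np.array(pos)-s['tool_pos'])/120
    r=(Rc.inv()*Rt).as_rotvec()/(2*np.pi)
    return np.round(o,4).tolist(),np.round(r,4).tolist()
E
python3 - <<'E'
from h import *
for cam in ("top","side"):
    optics.capture(cam);c=optics.get_calibration(cam)
    for t in ("order_place","stop_grip","leaf_handle","leaf_hinge","button_peg","button_pivot","jig","crate","sample_long","sample_short"):
        print(cam,t,[(np.round(d['uv'],1).tolist(),round(d['confidence'],2)) for d in finder.pinpoint(t,cam)][:3])
    for t in ("long1","short1"):
        for d in finder.silhouettes(t,cam):
            print(cam,t,round(d['confidence'],2),np.round(d['box']).tolist(),rect(c,d['region'],12))
E
```

```text
top order_place [([255.2, 261.6], 0.7)]
top stop_grip [([311.8, 220.4], 0.87), ([285.8, 130.4], 0.64)]
top leaf_handle [([230.2, 177.8], 0.94), ([369.3, 245.5], 0.48)]
top leaf_hinge [([252.8, 203.4], 0.9)]
top button_peg [([328.6, 158.0], 0.65), ([252.3, 204.4], 0.37)]
top button_pivot [([329.4, 167.5], 0.66)]
top jig [([290.5, 185.3], 0.73)]
top crate [([177.3, 216.1], 0.59), ([434.4, 172.7], 0.25)]
top sample_long [([258.6, 262.9], 0.56)]
top sample_short [([353.0, 135.7], 0.72)]
top long1 0.87 [354.0, 166.0, 401.0, 182.0] [ 633.8 -164.   129.9   32.8  -80.3]
top long1 0.64 [410.0, 235.0, 452.0, 253.0] [ 435.3 -319.8  129.5   32.6   77.9]
top short1 0.82 [456.0, 268.0, 483.0, 299.0] [ 327.5 -427.9   90.    32.1   54.6]
top short1 0.76 [355.0, 239.0, 391.0, 253.0] [ 422.3 -150.3   89.9   31.7   84. ]
top short1 0.63 [310.0, 256.0, 338.0, 276.0] [360.  -11.7  90.   31.5  65.9]
top short1 0.6 [421.0, 167.0, 451.0, 184.0] [ 636.9 -337.6   91.3   36.4   85.1]
top short1 0.59 [424.0, 193.0, 438.0, 222.0] [ 542.  -320.3   95.2   37.5    5.9]
top short1 0.31 [326.0, 124.0, 380.0, 144.0] [
[... 290 characters left out ...]
inge []
side button_peg [([304.9, 194.7], 0.68)]
side button_pivot [([321.0, 195.6], 0.79), ([298.3, 192.7], 0.28)]
side jig [([301.7, 233.2], 0.63)]
side crate [([246.5, 321.6], 0.94)]
side sample_long [([353.0, 284.2], 0.9), ([390.7, 219.5], 0.69)]
side sample_short [([299.7, 192.9], 0.6)]
side long1 0.77 [329.0, 183.0, 352.0, 205.0] [ 629.6 -163.4  139.7   38.7  -77.7]
side long1 0.65 [397.0, 185.0, 422.0, 200.0] [ 428.9 -314.2  124.5   41.5   80. ]
side short1 0.86 [371.0, 237.0, 402.0, 257.0] [356.6  -4.8  98.8  45.4  68.5]
side short1 0.68 [381.0, 208.0, 403.0, 222.0] [ 418.2 -145.1   99.6   41.8   86. ]
side short1 0.43 [372.0, 178.0, 398.0, 191.0] [ 536.9 -315.9   89.7   59.8    3. ]
```

The order tray (255,262) holds the long sample. The short sample is at the back (354,132). Loose white brackets are long at (377,174) and (431,243), short at (373,246) and (435,176). Look-alikes are red at (322,266) and (431,207), orange at (468,281), plus contents of the back black crate (465,100) and the red crate (175,97). The target crate is at (177,215).

```bash
cat >> h.py <<'E'
def jig_w(p,P):
    "jig pose p=(x,y,yaw) -> world of jig points"
    P=np.float64(P).reshape(-1,3);c,s=np.cos(p[2]),np.sin(p[2])
    return np.c_[p[0]+c*P[:,0]-s*P[:,1],p[1]+s*P[:,0]+c*P[:,1],P[:,2]]
E
python3 - <<'E'
from h import *
from scipy.optimize import least_squares
im=cv2.imread('pics/top0.png');cr=im[115:300,220:470];cv2.imwrite('pics/crop1.png',cv2.resize(cr,None,fx=3.2,fy=3.2,interpolation=cv2.INTER_CUBIC))
ct=optics.get_calibration('top');cs=optics.get_calibration('side')
obs=[(ct,'grip',[311.8,220.4]),(ct,'handle',[230.2,177.8]),(ct,[-50,115,41],[252.8,203.4]),(ct,[30,-115,70],[329.4,167.5]),(ct,[60,-115,70],[328.6,158]),(ct,[0,0,0],[290.5,185.3]),
(cs,'grip',[347.2,221.2]),(cs,'handle',[292.8,175.2]),(cs,[60,-115,70],[304.9,194.7]),(cs,[0,0,0],[301.7,233.2])]
def f(v):
    x,y,a,gx,gy,th=v;r=[]
    for c,P,uv in obs:
        if P=='grip':P=[gx,gy,65]
        elif P=='handle':P=[-50,115-245*np.cos(th),41+245*np.sin(th)]
        r+=list((proj(c,jig_w((x,y,a),P))[0]-uv))
    return r
s=least_squares(f,[580,80,0,-125,-60,1.65],loss='soft_l1',f_scale=1.5);print(np.round(s.x,3));print(np.round(np.reshape(f(s.x),(-1,2)),1).tolist())
p=s.x[:3];print('corners px',np.round(proj(ct,jig_w(p,[[-140,-140,18],[90,-140,18],[90,130,18],[-140,130,18]])),1).tolist())
for t,uv,z in (('order',[255.2,261.6],5),('sl',[258.6,262.9],16),('crate',[177.3,216.1],0)):print(t,np.round(world(ct,[uv],z),1))
for d in finder.silhouettes('sample_long','top')[:2]:print(d['box'],rect(ct,d['region'],16))
for d in finder.silhouettes('crate','top')[:1]:print(d['box'],rect(ct,d['region'],45))
E
```

```text
[ 5.92788e+02  9.18550e+01  1.10000e-01 -1.19403e+02 -5.56720e+01
  1.59300e+00]
[[0.2, 0.1], [1.1, 3.2], [-1.8, -1.5], [-0.1, -0.8], [-0.1, -1.4], [0.6, 0.3], [-0.2, 0.3], [-1.5, 0.5], [1.3, -0.9], [1.3, 2.6]]
corners px [[342.1, 228.0], [335.7, 151.8], [245.6, 158.0], [248.3, 234.6]]
order [[364.  182.4   5. ]]
sl [[360.2 170.8  16. ]]
crate [[486.9 424.4   0. ]]
[231.9, 255.8, 287.7, 277.8] [359.9 173.8 150.7  56.3 -87.5]
[137.8, 175.7, 213.0, 254.1] [491.2 416.9 234.2 202.9   0.7]
```

View pics/crop1.png

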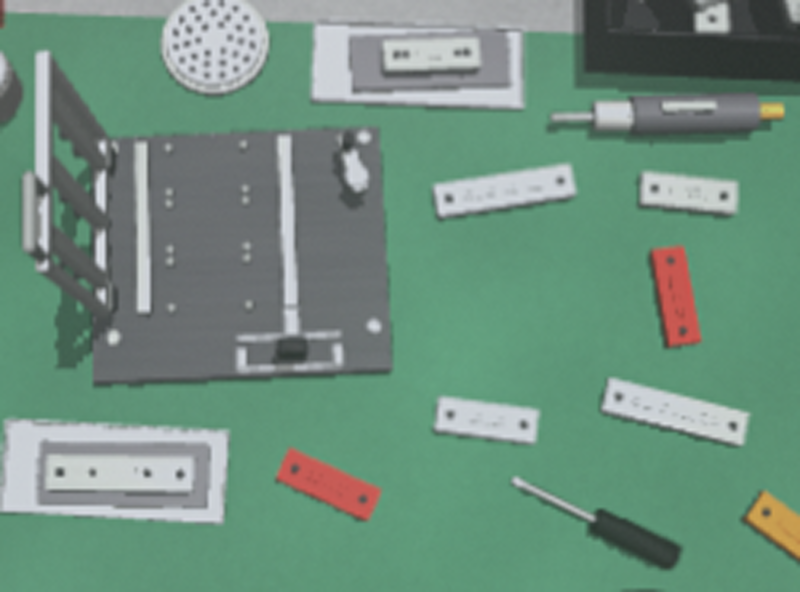

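```bash
python3 - <<'E'
from h import *
from scipy.optimize import least_squares
ct=optics.get_calibration('top')
P=[];U=[]
for x,v1,v2 in ((75.5,148,145),(32.5,190,187),(21.5,202,199),(-21.5,247,246),(-32.5,260,258),(-75.5,307,305)):
    P+=[[x,57,26],[x,-13,26]];U+=[[169.5,v1],[247,v2]]
P+=[[-140,-140,18],[90,-140,18]];U+=[[391,371],[379,129]]
U=np.array(U)/3.2+[220,115]-.35
f=lambda p:(proj(ct,jig_w(p,P))-U).ravel()
s=least_squares(f,[590,90,0.05],loss='soft_l1');p=s.x;print(np.round(p,3));print(np.round(f(p).reshape(-1,2),1).tolist())
J=lambda uv,z:(np.linalg.inv([[np.cos(p[2]),-np.sin(p[2])],[np.sin(p[2]),np.cos(p[2])]])@(world(ct,[uv],z)[0,:2]-p[:2]))
print('grip jig',J([311.8,220.4],65),world(ct,[[311.8,220.4]],65),'peg',J([328.6,158],70),'pivot',J([329.4,167.5],70))
g=world(ct,[[311.8,220.4]],65)[0]
print(go([g[0]-30,g[1],230],90+np.degrees(p[2])))
E
```

```text
[5.90126e+02 8.66930e+01 6.70000e-02]
[[-0.0, -0.7], [-0.6, -0.4], [0.0, 0.2], [-0.4, 0.5], [0.0, 0.1], [-0.3, 0.3], [0.1, 0.3], [-0.1, -0.0], [0.1, -0.1], [-0.0, -0.1], [0.2, -0.2], [0.2, -0.2], [0.0, 0.6], [0.7, -0.4]]
grip jig [-113.63130082  -55.11859253] [[480.45499947  24.06459041  65.        ]] peg [  63.81130215 -107.42567331] pivot [  35.60617559 -108.75258165]
([3.5188, -3.053, -0.0275], [0.0, 0.0, -0.195])
```

Emit:
send_rows:
  offset:
    - [0.25,-0.22,0]
    - [0.5,-0.44,0]
    - [0.75,-0.65,0]
    - [1.0,-0.87,0]
    - [1.0,-0.87,0]
    - [1.0,-0.87,0]
    - [1.0,-0.87,0]
    - [1.0,-0.87,0]
  delta_rot:
    - [0,0,-0.0278]
    - [0,0,-0.0556]
    - [0,0,-0.0834]
    - [0,0,-0.1112]
    - [0,0,-0.139]
    - [0,0,-0.1668]
    - [0,0,-0.195]
    - [0,0,-0.195]
  grip: 0.6

```text
time: 2.55
tool_pos: [278.7, -337.1, 226.8]
tcp_rot: [3.141, 0.0, 1.637]
contact_force: [0.1, -0.4, 0.8]
grip_width: 55.2
finger_force: 0.0
```

Emit:
send_rows:
  offset:
    - [0.48,0.31,0]
    - [0.963,0.627,0]
    - [0.963,0.627,0]
  delta_rot:
    - [0,0,0]
    - [0,0,0]
    - [0,0,0]

```text
time: 2.92
tool_pos: [346.9, -214.2, 226.9]
tcp_rot: [3.141, -0.0, 1.638]
contact_force: [0.0, -0.4, -0.7]
grip_width: 55.1
finger_force: 0.0
```

Emit:
send_rows:
  offset:
    - [0.48,0.31,0]
    - [0.963,0.627,0]
    - [0.963,0.627,0]
  delta_rot:
    - [0,0,0]
    - [0,0,0]
    - [0,0,0]

```text
time: 3.3
tool_pos: [414.4, -94.3, 226.8]
tcp_rot: [3.141, 0.0, 1.639]
contact_force: [-0.5, -0.6, -0.1]
grip_width: 55.2
finger_force: 0.0
```

Emit:
send_rows:
  offset:
    - [0.48,0.31,0]
    - [0.963,0.627,0]
    - [0.963,0.627,0]
    - [0.963,0.627,0]
    - [0.963,0.627,0]
  delta_rot:
    - [0,0,0]
    - [0,0,0]
    - [0,0,0]
    - [0,0,0]
    - [0,0,0]

```text
time: 3.92
tool_pos: [480.1, 22.2, 226.6]
tcp_rot: [-3.141, 0.001, 1.636]
contact_force: [-0.6, -0.4, -0.1]
grip_width: 55.1
finger_force: 0.0
```

```bash
python3 - <<'E'
from h import *
s=get_obs();print(np.round(s['tool_pos'],1),np.round(s['tcp_rot'],4),s['time'])
c=optics.get_calibration('wrist');im=optics.capture('wrist');cv2.imwrite('pics/w1.png',im[:,:,::-1])
for t in ('stop_grip','button_peg','button_pivot'):
    for d in finder.pinpoint(t,'wrist')[:2]:
        print(t,np.round(d['uv'],1),round(d['confidence'],2),np.round(world(c,[d['uv']],65 if t=='stop_grip' else 70),1))
p=(590.1,86.7,.067)
print(np.round(proj(c,jig_w(p,[[-140,-140,18],[90,-140,18],[-113.6,-55,65]])),1).tolist(),jig_w(p,[[-113.6,-55,65]]))
E
```

```text
[480.1  22.2 226.6] [-3.1410e+00  7.0000e-04  1.6356e+00] 3.925
stop_grip [322.5 171.4] 0.77 [[477.3  31.   65. ]]
button_peg [477.  223.9] 0.64 [[659.4 -18.3  70. ]]
button_peg [322.  169.3] 0.59 [[476.6  34.4  70. ]]
button_pivot [475.8 223. ] 0.66 [[657.8 -17.3  70. ]]
button_pivot [451.4 226.5] 0.61 [[630.3 -23.4  70. ]]
[[305.6, 230.1], [475.2, 229.4], [325.0, 177.5]] [[480.43712346  24.2178945   65.        ]]
```

View pics/w1.png

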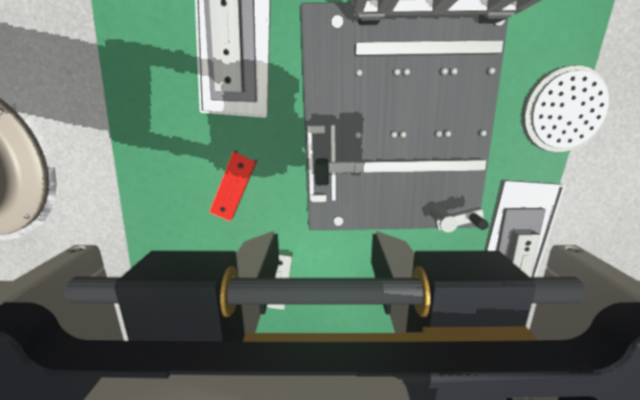

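The wrist picture shows the jig from above, with the grip at about (321,168), pin rows at v≈72 and v≈134, and near-corner screws at (338,222).

```bash
cat >> h.py <<'E'
from scipy.optimize import least_squares
def fitjig(im,c,p0,rng=9):
    "fit jig pose from bright pin tops in an RGB picture"
    g=cv2.cvtColor(im,cv2.COLOR_RGB2GRAY).astype(np.float32);P=[];U=[]
    for x in (75.5,32.5,21.5,-21.5,-32.5,-75.5):
        for y in (57,-13):P.append([x,y,24.5])
    P=np.array(P);q=proj(c,jig_w(p0,P))
    g2=g-cv2.medianBlur(im,9).min(2);b=cv2.GaussianBlur(g,(0,0),1.2)-cv2.GaussianBlur(g,(0,0),4)
    h=lambda p:-sum(cv2.remap(b,proj(c,jig_w(p,P)).astype(np.float32)[None],None,cv2.INTER_CUBIC)[0])
    from scipy.optimize import minimize
    best=min((minimize(h,[p0[0]+dx,p0[1]+dy,p0[2]],method='Nelder-Mead',options=dict(initial_simplex=[[p0[0]+dx,p0[1]+dy,p0[2]],[p0[0]+dx+2,p0[1]+dy,p0[2]],[p0[0]+dx,p0[1]+dy+2,p0[2]],[p0[0]+dx,p0[1]+dy,p0[2]+.02]])) for dx in(-6,-3,0,3,6) for dy in (-6,-3,0,3,6)),key=lambda r:r.fun)
    return best.x,best.fun/12,h(p0)/12
E
python3 - <<'E'
from h import *
im=cv2.imread('pics/w1.png')[:,:,::-1].copy();c=optics.get_calibration('wrist')
p,f,f0=fitjig(im,c,(590.1,86.7,.067));print(np.round(p,3),f,f0)
im2=cv2.imread('pics/top0.png')[:,:,::-1].copy()
q,f,f0=fitjig(im2,optics.get_calibration('top'),(590.1,86.7,.067));print('top',np.round(q,3),f,f0)
o=cv2.resize(im,None,fx=3,fy=3,interpolation=cv2.INTER_CUBIC)[:,:,::-1].copy()
for P in ([[x,y,24.5] for x in (75.5,32.5,21.5,-21.5,-32.5,-75.5) for y in (57,-13)]+[[-140,-140,18],[90,-140,18]]+[[-113.6+a,-55+b,65] for a in(-8,8) for b in(-13,13)]):
    u=proj(c,jig_w(p,[P]))[0];cv2.circle(o,tuple(int(v) for v in np.round((u+.5)*3)),3,(0,0,255),1)
cv2.imwrite('pics/w1c.png',o[0:720,860:1560][130:720])
E
```

```text
[5.92215e+02 8.87920e+01 8.30000e-02] -57.96160380045573 -23.830536
top [5.90981e+02 8.74130e+01 8.30000e-02] -13.905069986979166 -12.960384
```

View pics/w1c.png

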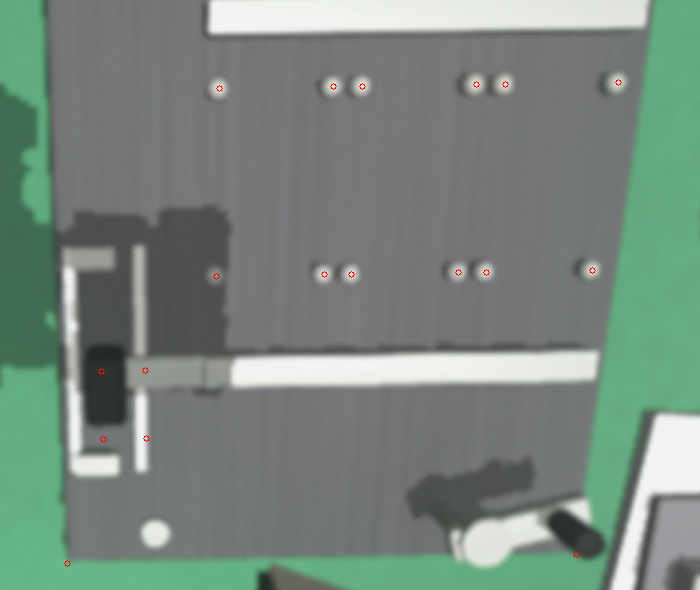

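Both views agree on the jig pose, about (592, 88.5, yaw 4.76°). The grip top is at crop (105,390), so jig (-119.5, -50). The peg and pivot are at crop (577,535) and (487,543).

Emit:
send_rows:
  offset:
    - [0.058,-0.024,0.5]
    - [0.058,-0.024,1.0]
    - [0.058,-0.024,1.0]
  delta_rot:
    - [0,0,-0.003]
    - [0,0,-0.003]
    - [0,0,-0.003]
  grip: 0.6

```text
time: 4.5
tool_pos: [474.2, 30.4, 103.8]
tcp_rot: [-3.133, -0.001, 1.656]
contact_force: [-0.4, 0.1, 0.8]
grip_width: 55.1
finger_force: 0.0
```

Emit:
send_rows:
  offset:
    - [0,0,0.25]
    - [0,0,0.4]
    - [0,0,0.525]
    - [0,0,0.525]
    - [0,0,0.525]
  delta_rot:
    - [0,0,0]
    - [0,0,0]
    - [0,0,0]
    - [0,0,0]
    - [0,0,0]

```text
time: 5.12
tool_pos: [478.7, 30.4, 45.6]
tcp_rot: [3.138, 0.001, 1.657]
contact_force: [-0.1, 0.2, -0.3]
grip_width: 55.2
finger_force: 0.0
```

Emit:
send_rows:
  offset:
    - [0,0,0]
    - [0,0,0]
    - [0,0,0]
    - [0,0,0]
  delta_rot:
    - [0,0,0]
    - [0,0,0]
    - [0,0,0]
    - [0,0,0]
  grip: 0

```text
time: 5.62
tool_pos: [477.3, 30.7, 43.7]
tcp_rot: [-3.142, 0.0, 1.657]
contact_force: [0.3, 0.1, -0.4]
grip_width: 19.5
finger_force: 0.0
```

Emit:
send_rows:
  offset:
    - [0,0,0]
    - [0,0,0]
    - [-0.05,0,0]
    - [-0.1,0,0]
    - [-0.13,0,0]
    - [-0.16,0,0]
    - [-0.18,0,0]
    - [-0.18,0,0]
  delta_rot:
    - [0,0,0]
    - [0,0,0]
    - [0,0,0]
    - [0,0,0]
    - [0,0,0]
    - [0,0,0]
    - [0,0,0]
    - [0,0,0]

```text
time: 6.62
tool_pos: [477.1, 13.2, 43.5]
tcp_rot: [-3.138, -0.006, 1.655]
contact_force: [-4.7, 23.1, 6.5]
grip_width: 15.8
finger_force: 30.0
```

Emit:
send_rows:
  offset:
    - [0,0,0]
    - [0,0,0]
    - [0,0,0]
    - [0,0,-0.3]
    - [0,0,-0.7]
    - [0,0,-1]
    - [0,0,-1]
  delta_rot:
    - [0,0,0]
    - [0,0,0]
    - [0,0,0]
    - [0,0,0]
    - [0,0,0]
    - [0,0,0]
    - [0,0,0]
  grip: 0.6

```text
time: 7.5
tool_pos: [480.9, 8.6, 166.4]
tcp_rot: [3.135, 0.002, 1.656]
contact_force: [0.7, -0.0, -0.3]
grip_width: 55.3
finger_force: 0.0
```

Emit:
send_rows:
  offset:
    - [-0.4,-0.15,-0.1]
    - [-0.657,-0.286,-0.2]
    - [-0.657,-0.286,-0.2]
  delta_rot:
    - [0,0,0]
    - [0,0,0]
    - [0,0,0]

```text
time: 7.88
tool_pos: [451.1, -74.1, 187.5]
tcp_rot: [-3.141, 0.0, 1.653]
contact_force: [0.0, 0.2, 0.3]
grip_width: 55.0
finger_force: 0.0
```

Emit:
send_rows:
  offset:
    - [-0.4,-0.15,-0.1]
    - [-0.657,-0.286,-0.2]
    - [-0.657,-0.286,-0.2]
    - [-0.657,-0.286,-0.2]
    - [-0.657,-0.286,-0.2]
  delta_rot:
    - [0,0,0]
    - [0,0,0]
    - [0,0,0]
    - [0,0,0]
    - [0,0,0]

```text
time: 8.5
tool_pos: [424.4, -152.7, 211.0]
tcp_rot: [-3.141, -0.001, 1.658]
contact_force: [0.6, 0.6, -0.5]
grip_width: 55.1
finger_force: 0.0
```

```bash
cat >> h.py <<'E'
def rectfit(c,region,L,W=30,z=16):
    "centre and yaw of a bracket: min-area rect of the silhouette after projecting a 3D box hull, refined"
    cs,_=cv2.findContours(region.astype(np.uint8),0,cv2.CHAIN_APPROX_NONE);k=max(cs,key=len).reshape(-1,2)
    m=np.zeros(region.shape,np.uint8);cv2.drawContours(m,[k.reshape(-1,1,2)],-1,1,-1)
    x,y,_,_,a=rect(c,region,z-4)
    B=np.array([[i*L/2,j*W/2,h] for i in(-1,1) for j in(-1,1) for h in(0,z)])
    h0=cv2.GaussianBlur(m.astype(np.float32),(0,0),1.5)
    def cost(v):
        P=jig_w((v[0],v[1],v[2]),B);q=cv2.convexHull(((proj(c,P)+.5)*16).astype(np.int32))
        n=np.zeros(m.shape,np.uint8);cv2.fillPoly(n,[q],1,shift=4)
        return ((cv2.GaussianBlur(n.astype(np.float32),(0,0),1.5)-h0)**2).sum()
    from scipy.optimize import minimize
    v0=np.array([x,y,np.radians(a)])
    r=minimize(cost,v0,method='Nelder-Mead',options=dict(initial_simplex=[v0,v0+[4,0,0],v0+[0,4,0],v0+[0,0,.06]],xatol=.05,fatol=.05))
    return [round(r.x[0],1),round(r.x[1],1),round(np.degrees(r.x[2]),1),round(r.fun/ m.sum(),3)]
def look(cam,png=None,zb=0):
    "list loose brackets (white ones) seen by a camera"
    s=get_obs();c=optics.get_calibration(cam);im=optics.capture(cam)
    if png: cv2.imwrite('pics/'+png,im[:,:,::-1])
    print('tcp',np.round(s['tool_pos'],1),'yaw',round(np.degrees(s['tcp_rot'][2]),2),'t',round(s['time'],1))
    for t,L in(('long1',130),('short1',90)):
        for d in finder.silhouettes(t,cam):
            g=d['region'];h=cv2.cvtColor(im,cv2.COLOR_RGB2HSV)[g]
            if d['confidence']<.3 or g.sum()<50:continue
            print(t,round(d['confidence'],2),np.round(d['box']).astype(int).tolist(),'sat',int(np.median(h[:,1])),rectfit(c,g,L),rect(c,g,16)[2:4])
E
python3 - <<'E'
from h import *
look('wrist','w2.png')
look('top')
E
```

```text
tcp [ 424.4 -152.7  211. ] yaw 95.01 t 8.5
long1 0.73 [303, 242, 346, 328] sat 11 [np.float64(442.4), np.float64(-275.9), np.float64(80.7), np.float64(1.646)] [52.4 33.7]
long1 0.67 [468, 140, 507, 241] sat 12 [np.float64(634.9), np.float64(-162.9), np.float64(-79.2), np.float64(0.01)] [131.9  40. ]
short1 0.75 [250, 2, 307, 88] sat 194 [np.float64(360.1), np.float64(-7.6), np.float64(67.1), np.float64(0.018)] [90.7 32.4]
short1 0.61 [302, 130, 344, 204] sat 12 [np.float64(420.9), np.float64(-148.3), np.float64(83.3), np.float64(0.011)] [90.9 30.7]
short1 0.53 [524, 56, 602, 82] sat 11 [np.float64(686.4), np.float64(-11.6), np.float64(14.5), np.float64(0.909)] [84.3 22.4]
short1 0.47 [257, 324, 275, 337] sat 204 [np.float64(355.8), np.float64(-399.3), np.float64(-9.5), np.float64(8.988)] [22.7 19. ]
tcp [ 424.4 -153.1  211.4] yaw 95.01 t 8.7
long1 0.72 [357, 167, 402, 182] sat 13 [np.float64(636.3), np.float64(-161.0), np.float64(-81.1), np.float64(0.046)] [130.6  33.1]
short1 0.84 [305, 255, 338, 279] sat 147 [np.float64(362.1), np.float64(-9.8), np.float64(68.1), np.float64(0.012)] [89.8 30.4]
short1 0.79 [420, 166, 450, 182] sat 8 [np.float64(638.1), np.float64(-336.0), np.float64(86.4), np.float64(0.018)] [91.6 34.3]
short1 0.7 [453, 267, 483, 294] sat 153 [np.float64(330.3), np.float64(-425.9), np.float64(54.8), np.float64(0.005)] [94.3 33.8]
short1 0.6 [221, 247, 294, 279] sat 13 [np.float64(364.1), np.float64(182.4), np.float64(92.4), np.float64(1.029)] [201.8  82.3]
```

Emit:
send_rows:
  offset:
    - [0.041,-0.026,0.4]
    - [0.041,-0.026,0.8]
    - [0.041,-0.026,1.0]
    - [0.041,-0.026,1.0]
    - [0.041,-0.026,1.0]
  delta_rot:
    - [0,0,0.0162]
    - [0,0,0.0325]
    - [0,0,0.0325]
    - [0,0,0.0325]
    - [0,0,0.0325]

```text
time: 9.43
tool_pos: [421.5, -149.6, 92.7]
tcp_rot: [3.14, 0.001, 1.453]
contact_force: [0.0, 0.3, 0.2]
grip_width: 54.8
finger_force: 0.0
```

Emit:
send_rows:
  offset:
    - [0,0,0.35]
    - [0,0,0.6]
    - [0,0,0.725]
    - [0,0,0.725]
    - [0,0,0.725]
  delta_rot:
    - [0,0,0]
    - [0,0,0]
    - [0,0,0]
    - [0,0,0]
    - [0,0,0]

```text
time: 10.05
tool_pos: [421.7, -149.8, 6.0]
tcp_rot: [3.139, 0.001, 1.453]
contact_force: [0.1, 0.3, -0.3]
grip_width: 55.1
finger_force: 0.0
```

Emit:
send_rows:
  offset:
    - [0,0,0]
    - [0,0,0]
    - [0,0,0]
    - [0,0,0]
  delta_rot:
    - [0,0,0]
    - [0,0,0]
    - [0,0,0]
    - [0,0,0]
  grip: 0

```text
time: 10.55
tool_pos: [421.0, -149.3, 5.0]
tcp_rot: [3.141, 0.0, 1.453]
contact_force: [-0.5, 0.6, 3.5]
grip_width: 29.7
finger_force: 30.0
```

Emit:
send_rows:
  offset:
    - [0,0,-0.15]
    - [0,0,-0.5]
    - [0,0,-1]
    - [0,0,-1]
  delta_rot:
    - [0,0,0]
    - [0,0,0]
    - [0,0,0]
    - [0,0,0]

```text
time: 11.05
tool_pos: [423.0, -150.4, 128.5]
tcp_rot: [3.134, 0.003, 1.453]
contact_force: [0.2, -0.4, -0.4]
grip_width: 29.6
finger_force: 30.0
```

```bash
python3 - <<'E'
from h import *
# path over order tray side to crate; crate centre from the wall outline at z=45 (top view)
print(go([470,330,130],90), get_obs()['tool_pos'])
E
```

```text
([4.0217, -0.0826, -0.0269], [0.0012, 0.0006, -0.0188]) [ 423.01360909 -150.41980032  128.4738649 ]
```

Emit:
send_rows:
  offset:
    - [0.43,-0.25,-0.1]
    - [0.863,-0.505,-0.18]
    - [0.863,-0.505,-0.18]
  delta_rot:
    - [0,0,-0.0188]
    - [0,0,-0.0188]
    - [0,0,-0.0188]

```text
time: 11.42
tool_pos: [370.2, -36.3, 145.7]
tcp_rot: [-3.139, -0.001, 1.575]
contact_force: [0.1, -0.3, -0.2]
grip_width: 29.6
finger_force: 30.0
```

Emit:
send_rows:
  offset:
    - [0.5,0,0]
    - [1,0,0]
    - [1,0,0]
  delta_rot:
    - [0,0,0]
    - [0,0,0]
    - [0,0,0]

```text
time: 11.8
tool_pos: [372.1, 83.8, 145.4]
tcp_rot: [-3.14, -0.0, 1.577]
contact_force: [0.1, 0.1, 0.3]
grip_width: 29.5
finger_force: 30.0
```

Emit:
send_rows:
  offset:
    - [0.5,0,0]
    - [1,0,0]
    - [1,0,0]
  delta_rot:
    - [0,0,0]
    - [0,0,0]
    - [0,0,0]

```text
time: 12.18
tool_pos: [372.9, 202.8, 145.4]
tcp_rot: [-3.141, 0.0, 1.575]
contact_force: [-0.1, -1.4, -0.4]
grip_width: 29.6
finger_force: 30.0
```

Emit:
send_rows:
  offset:
    - [0.5,0.05,0]
    - [1,0.1,0]
    - [1,0.1,0]
  delta_rot:
    - [0,0,0]
    - [0,0,0]
    - [0,0,0]

```text
time: 12.55
tool_pos: [386.0, 321.9, 145.2]
tcp_rot: [-3.141, 0.0, 1.573]
contact_force: [0.2, -0.3, -0.4]
grip_width: 29.7
finger_force: 30.0
```

Emit:
send_rows:
  offset:
    - [0.37,0.24,0]
    - [0.75,0.48,0]
    - [0.75,0.48,0]
    - [0.75,0.48,0]
    - [0.75,0.48,0]
  delta_rot:
    - [0,0,0]
    - [0,0,0]
    - [0,0,0]
    - [0,0,0]
    - [0,0,0]

```text
time: 13.18
tool_pos: [442.4, 408.9, 146.2]
tcp_rot: [-3.141, 0.001, 1.569]
contact_force: [-0.7, -0.9, 0.1]
grip_width: 29.6
finger_force: 30.0
```

```bash
python3 - <<'E'
from h import *
s=get_obs();print(np.round(s['tool_pos'],1),np.round(s['tcp_rot'],3),s['grip_width'])
im=optics.capture('top');cv2.imwrite('pics/t2.png',cv2.resize(im[100:320,110:490,::-1],None,fx=2,fy=2))
c=optics.get_calibration('side');optics.capture('side')
for d in finder.pinpoint('crate','side')[:1]:print(world(c,[d['uv']],0))
E
```

```text
[442.4 408.9 146.2] [-3.141e+00  1.000e-03  1.569e+00] 29.588219089736068
[[487.78162349 424.85242964   0.        ]]
```

View pics/t2.png

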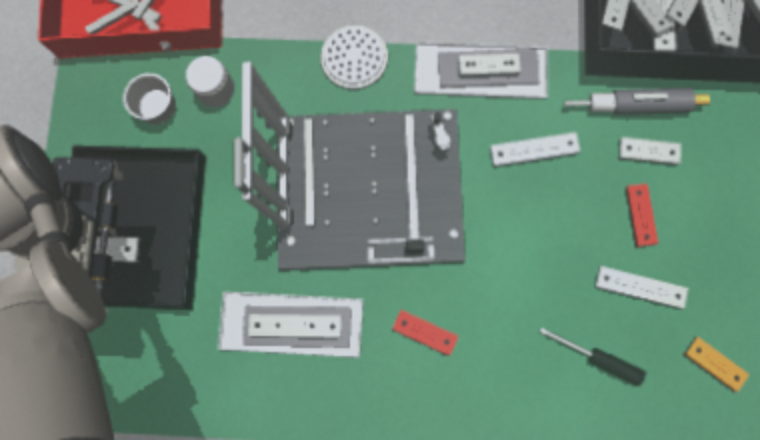

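The gripper holds the short over the crate (crop 125,245), and the size stop sits at its right end (crop 412,190). Nothing else has moved.

Emit:
send_rows:
  offset:
    - [0,0,0.45]
    - [0,0,0.9]
    - [0,0,1.0]
    - [0,0,1.0]
  delta_rot:
    - [0,0,0]
    - [0,0,0]
    - [0,0,0]
    - [0,0,0]

```text
time: 13.82
tool_pos: [442.7, 410.9, 26.8]
tcp_rot: [3.142, 0.0, 1.571]
contact_force: [1.1, -0.3, -0.1]
grip_width: 29.5
finger_force: 30.0
```

Emit:
send_rows:
  offset:
    - [0,0,0.1]
    - [0,0,0.1]
    - [0,0,0.1]
  delta_rot:
    - [0,0,0]
    - [0,0,0]
    - [0,0,0]

```text
time: 14.2
tool_pos: [442.7, 411.0, 15.1]
tcp_rot: [3.141, -0.001, 1.571]
contact_force: [-0.2, -0.3, -0.3]
grip_width: 29.0
finger_force: 30.0
```

Emit:
send_rows:
  offset:
    - [0,0,0]
    - [0,0,0]
    - [0,0,0]
    - [0,0,-0.4]
    - [0,0,-0.9]
    - [0,0,-1]
    - [0,0,-1]
  delta_rot:
    - [0,0,0]
    - [0,0,0]
    - [0,0,0]
    - [0,0,0]
    - [0,0,0]
    - [0,0,0]
    - [0,0,0]
  grip: 0.5

```text
time: 15.08
tool_pos: [442.6, 410.9, 134.9]
tcp_rot: [3.14, -0.001, 1.571]
contact_force: [-0.1, 0.4, 0.1]
grip_width: 45.8
finger_force: 0.0
```

Emit:
send_rows:
  offset:
    - [-0.35,-0.24,-0.4]
    - [-0.75,-0.5,-0.5]
    - [-0.75,-0.5,-0.5]
  delta_rot:
    - [0,0,0]
    - [0,0,0]
    - [0,0,0]

```text
time: 15.45
tool_pos: [379.6, 318.0, 193.3]
tcp_rot: [-3.138, 0.003, 1.57]
contact_force: [0.7, 1.0, -0.3]
grip_width: 46.1
finger_force: 0.0
```

Emit:
send_rows:
  offset:
    - [-0.5,-0.05,0]
    - [-1,-0.1,0]
    - [-1,-0.1,0]
  delta_rot:
    - [0,0,0]
    - [0,0,0]
    - [0,0,0]

```text
time: 15.82
tool_pos: [369.6, 198.0, 192.8]
tcp_rot: [-3.138, 0.002, 1.566]
contact_force: [0.6, 0.3, 0.4]
grip_width: 46.0
finger_force: 0.0
```

Emit:
send_rows:
  offset:
    - [-0.5,0,0]
    - [-1,0,0]
    - [-1,0,0]
  delta_rot:
    - [0,0,0]
    - [0,0,0]
    - [0,0,0]

```text
time: 16.2
tool_pos: [370.9, 78.2, 193.3]
tcp_rot: [-3.14, 0.0, 1.565]
contact_force: [-0.2, 0.6, 0.3]
grip_width: 45.9
finger_force: 0.0
```

Emit:
send_rows:
  offset:
    - [-0.5,0.1,0]
    - [-1,0.2,0]
    - [-1,0.2,0]
  delta_rot:
    - [0,0,0]
    - [0,0,0]
    - [0,0,0]

```text
time: 16.58
tool_pos: [395.8, -41.4, 193.5]
tcp_rot: [-3.141, -0.0, 1.566]
contact_force: [-0.4, 0.2, -0.4]
grip_width: 46.1
finger_force: 0.0
```

Emit:
send_rows:
  offset:
    - [-0.4,0.4,0]
    - [-0.9,0.9,0]
    - [-0.9,0.9,0]
  delta_rot:
    - [0,0,0]
    - [0,0,0]
    - [0,0,0]

```text
time: 16.95
tool_pos: [505.0, -146.7, 192.9]
tcp_rot: [-3.141, -0.001, 1.572]
contact_force: [-0.7, 0.4, -0.1]
grip_width: 46.0
finger_force: 0.0
```

Emit:
send_rows:
  offset:
    - [-0.4,0.3,0]
    - [-0.8,0.6,0]
    - [-0.8,0.6,0]
    - [-0.8,0.6,0]
    - [-0.8,0.6,0]
  delta_rot:
    - [0,0,0]
    - [0,0,0]
    - [0,0,0]
    - [0,0,0]
    - [0,0,0]

```text
time: 17.58
tool_pos: [574.4, -240.9, 194.3]
tcp_rot: [-3.141, -0.001, 1.573]
contact_force: [-0.8, 0.1, -0.4]
grip_width: 45.9
finger_force: 0.0
```

```bash
python3 - <<'E'
from h import *
look('wrist')
print(go([637.5,-336,200],86))
E
```

```text
tcp [ 574.4 -240.9  194.3] yaw 90.12 t 17.6
long1 0.88 [356, 41, 403, 164] sat 2 [np.float64(635.4), np.float64(-161.2), np.float64(-78.5), np.float64(0.003)] [130.   32.9]
long1 0.57 [201, 181, 232, 251] sat 7 [np.float64(440.2), np.float64(-293.7), np.float64(78.2), np.float64(0.533)] [90.6 33.9]
short1 0.92 [261, 217, 336, 252] sat 187 [np.float64(544.0), np.float64(-320.0), np.float64(8.6), np.float64(0.238)] [90.9 38.5]
short1 0.88 [362, 212, 400, 277] sat 8 [np.float64(646.8), np.float64(-319.1), np.float64(-71.2), np.float64(2.107)] [33.4 31.9]
short1 0.45 [124, 308, 140, 331] sat 212 [np.float64(305.4), np.float64(-453.7), np.float64(-88.9), np.float64(6.454)] [35.8 20.2]
([-0.7831, 0.5255, -0.0416], [0.0001, 0.0, 0.0113])
```

Emit:
send_rows:
  offset:
    - [-0.4,0.26,0]
    - [-0.78,0.52,0]
    - [-0.78,0.52,0]
    - [-0.78,0.52,0]
    - [-0.78,0.52,0]
  delta_rot:
    - [0,0,0.011]
    - [0,0,0.011]
    - [0,0,0.011]
    - [0,0,0.011]
    - [0,0,0.011]

```text
time: 18.35
tool_pos: [636.6, -335.6, 195.4]
tcp_rot: [3.141, 0.0, 1.503]
contact_force: [0.1, -0.2, 0.6]
grip_width: 45.7
finger_force: 0.0
```

```bash
python3 - <<'E'
from h import *
look('wrist')
print(go([637.5,-336,4],86))
E
```

```text
tcp [ 636.6 -335.6  195.4] yaw 86.1 t 18.4
long1 0.71 [295, 0, 345, 79] sat 2 [np.float64(635.6), np.float64(-160.8), np.float64(-78.8), np.float64(0.001)] [77.3 31.1]
long1 0.64 [140, 114, 170, 223] sat 7 [np.float64(435.0), np.float64(-318.4), np.float64(78.6), np.float64(0.013)] [131.1  38.5]
short1 0.89 [90, 223, 122, 272] sat 209 [np.float64(341.1), np.float64(-411.7), np.float64(56.1), np.float64(1.337)] [63.2 36.9]
short1 0.65 [204, 144, 283, 190] sat 197 [np.float64(540.5), np.float64(-320.5), np.float64(12.4), np.float64(0.04)] [91.1 31.6]
short1 0.64 [314, 136, 345, 210] sat 12 [np.float64(640.2), np.float64(-334.4), np.float64(87.6), np.float64(0.011)] [89.8 30.7]
([0.0012, 0.005, 1.5954], [0.0001, 0.0001, 0.0002])
```

Emit:
send_rows:
  offset:
    - [0.012,0.029,0.4]
    - [0.012,0.029,0.8]
    - [0.012,0.029,1.0]
    - [0.012,0.029,1.0]
  delta_rot:
    - [0,0,-0.004]
    - [0,0,-0.004]
    - [0,0,-0.004]
    - [0,0,-0.004]

```text
time: 19.0
tool_pos: [639.2, -334.5, 72.4]
tcp_rot: [-3.138, -0.002, 1.527]
contact_force: [1.0, -0.1, 1.4]
grip_width: 45.6
finger_force: 0.0
```

Emit:
send_rows:
  offset:
    - [0,0,0.3]
    - [0,0,0.5]
    - [0,0,0.59]
    - [0,0,0.59]
    - [0,0,0.59]
  delta_rot:
    - [0,0,0]
    - [0,0,0]
    - [0,0,0]
    - [0,0,0]
    - [0,0,0]

```text
time: 19.62
tool_pos: [641.3, -336.2, 5.5]
tcp_rot: [3.139, 0.002, 1.527]
contact_force: [0.3, 0.7, 0.7]
grip_width: 45.9
finger_force: 0.0
```

Emit:
send_rows:
  offset:
    - [0,0,0]
    - [0,0,0]
    - [0,0,0]
    - [0,0,0]
  delta_rot:
    - [0,0,0]
    - [0,0,0]
    - [0,0,0]
    - [0,0,0]
  grip: 0

```text
time: 20.12
tool_pos: [640.6, -335.9, 4.3]
tcp_rot: [3.141, 0.001, 1.527]
contact_force: [-0.1, 0.2, 5.3]
grip_width: 29.8
finger_force: 30.0
```

Emit:
send_rows:
  offset:
    - [0,0,-0.15]
    - [0,0,-0.5]
    - [0,0,-1]
    - [0,0,-1]
  delta_rot:
    - [0,0,0]
    - [0,0,0]
    - [0,0,-0.007]
    - [0,0,-0.007]

```text
time: 20.62
tool_pos: [643.1, -337.4, 131.3]
tcp_rot: [3.131, 0.007, 1.571]
contact_force: [-0.2, 0.1, -1.4]
grip_width: 29.6
finger_force: 30.0
```

Emit:
send_rows:
  offset:
    - [0.4,-0.35,-0.25]
    - [0.82,-0.7,-0.5]
    - [0.82,-0.7,-0.5]
  delta_rot:
    - [0,0,0]
    - [0,0,0]
    - [0,0,0]

```text
time: 21.0
tool_pos: [555.0, -235.1, 185.3]
tcp_rot: [3.141, 0.0, 1.572]
contact_force: [-0.2, -1.0, 0.1]
grip_width: 29.8
finger_force: 30.0
```

Emit:
send_rows:
  offset:
    - [0.4,-0.35,0]
    - [0.82,-0.7,0]
    - [0.82,-0.7,0]
  delta_rot:
    - [0,0,0]
    - [0,0,0]
    - [0,0,0]

```text
time: 21.38
tool_pos: [469.4, -136.1, 183.0]
tcp_rot: [-3.138, -0.002, 1.573]
contact_force: [0.1, -0.7, -0.3]
grip_width: 29.8
finger_force: 30.0
```

Emit:
send_rows:
  offset:
    - [0.4,-0.35,0]
    - [0.82,-0.7,0]
    - [0.82,-0.7,0]
  delta_rot:
    - [0,0,0]
    - [0,0,0]
    - [0,0,0]

```text
time: 21.75
tool_pos: [386.8, -38.9, 183.5]
tcp_rot: [-3.141, -0.0, 1.573]
contact_force: [0.8, -0.1, -0.2]
grip_width: 29.6
finger_force: 30.0
```

Emit:
send_rows:
  offset:
    - [0.5,-0.05,0]
    - [1,-0.1,0]
    - [1,-0.1,0]
    - [1,-0.1,0]
  delta_rot:
    - [0,0,0]
    - [0,0,0]
    - [0,0,0]
    - [0,0,0]

```text
time: 22.25
tool_pos: [377.8, 79.1, 183.6]
tcp_rot: [3.141, 0.001, 1.571]
contact_force: [-0.1, -0.4, -1.0]
grip_width: 29.5
finger_force: 30.0
```

Emit:
send_rows:
  offset:
    - [0.5,0,0]
    - [1,0,0]
    - [1,0,0]
  delta_rot:
    - [0,0,0]
    - [0,0,0]
    - [0,0,0]

```text
time: 22.62
tool_pos: [377.6, 201.2, 183.4]
tcp_rot: [3.141, -0.001, 1.573]
contact_force: [1.3, -0.6, -1.0]
grip_width: 29.7
finger_force: 30.0
```

Emit:
send_rows:
  offset:
    - [0.5,0.05,0]
    - [1,0.1,0]
    - [1,0.1,0]
  delta_rot:
    - [0,0,0]
    - [0,0,0]
    - [0,0,0]

```text
time: 23.0
tool_pos: [390.4, 320.6, 182.9]
tcp_rot: [3.141, -0.0, 1.571]
contact_force: [0.7, -1.8, -0.7]
grip_width: 29.8
finger_force: 30.0
```

Emit:
send_rows:
  offset:
    - [0.4,0.3,0]
    - [0.8,0.6,0]
    - [0.8,0.6,0]
  delta_rot:
    - [0,0,0]
    - [0,0,0]
    - [0,0,0]

```text
time: 23.38
tool_pos: [464.2, 414.9, 181.3]
tcp_rot: [-3.141, 0.001, 1.568]
contact_force: [0.0, -0.9, -0.5]
grip_width: 29.7
finger_force: 30.0
```

Emit:
send_rows:
  offset:
    - [0,0.3,0.4]
    - [0,0.57,0.8]
    - [0,0.57,1.0]
    - [0,0.57,1.0]
    - [0,0.57,1.0]
  delta_rot:
    - [0,0,0]
    - [0,0,0]
    - [0,0,0]
    - [0,0,0]
    - [0,0,0]

```text
time: 24.0
tool_pos: [530.0, 414.5, 65.2]
tcp_rot: [3.14, -0.001, 1.569]
contact_force: [0.5, 0.3, -0.3]
grip_width: 29.5
finger_force: 30.0
```

```bash
python3 - <<'E'
from h import *
s=get_obs();print(np.round(s['tool_pos'],1),s['grip_width'])
look('top')
E
```

```text
[530.  414.5  65.2] 29.54288104964271
tcp [530.  414.5  65.2] yaw 89.91 t 24.0
long1 0.81 [356, 168, 402, 179] sat 13 [np.float64(636.1), np.float64(-162.7), np.float64(-80.4), np.float64(0.052)] [130.1  33.2]
long1 0.79 [410, 238, 453, 255] sat 11 [np.float64(437.1), np.float64(-318.9), np.float64(78.8), np.float64(0.04)] [130.3  31.8]
short1 0.88 [305, 255, 337, 277] sat 145 [np.float64(359.8), np.float64(-10.5), np.float64(67.0), np.float64(0.016)] [88.6 29.2]
short1 0.64 [422, 194, 438, 222] sat 151 [np.float64(544.7), np.float64(-320.5), np.float64(9.1), np.float64(0.003)] [93.3 39. ]
short1 0.55 [453, 269, 485, 295] sat 152 [np.float64(327.6), np.float64(-427.5), np.float64(54.6), np.float64(0.018)] [90.  33.4]
short1 0.52 [170, 225, 201, 236] sat 8 [np.float64(445.2), np.float64(407.1), np.float64(-86.8), np.float64(0.142)] [80.2 32.1]
short1 0.47 [175, 192, 189, 204] sat 8 [np.float64(545.3), np.float64(413.9), np.float64(-84.4), np.float64(1.019)] [42.6 33.2]
```

Emit:
send_rows:
  offset:
    - [0,0,0.25]
    - [0,0,0.42]
    - [0,0,0.42]
    - [0,0,0.42]
  delta_rot:
    - [0,0,0]
    - [0,0,0]
    - [0,0,0]
    - [0,0,0]

```text
time: 24.65
tool_pos: [529.2, 416.0, 14.0]
tcp_rot: [3.14, -0.001, 1.571]
contact_force: [0.2, 0.0, -0.4]
grip_width: 29.8
finger_force: 30.0
```

Emit:
send_rows:
  offset:
    - [0,0,0]
    - [0,0,0]
    - [0,0,0]
    - [0,0,-0.4]
    - [0,0,-0.9]
    - [0,0,-1]
    - [0,0,-1]
  delta_rot:
    - [0,0,0]
    - [0,0,0]
    - [0,0,0]
    - [0,0,0]
    - [0,0,0]
    - [0,0,0]
    - [0,0,0]
  grip: 0.5

```text
time: 25.52
tool_pos: [529.0, 415.7, 133.9]
tcp_rot: [3.14, -0.001, 1.571]
contact_force: [-0.2, 0.3, -0.1]
grip_width: 45.9
finger_force: 0.0
```

Emit:
send_rows:
  offset:
    - [0,-0.3,-0.25]
    - [0,-0.6,-0.45]
    - [0,-0.6,-0.45]
  delta_rot:
    - [0,0,0]
    - [0,0,0]
    - [0,0,0]

```text
time: 25.9
tool_pos: [454.9, 416.0, 187.2]
tcp_rot: [-3.141, 0.0, 1.573]
contact_force: [0.3, -0.3, 0.2]
grip_width: 45.9
finger_force: 0.0
```

Emit:
send_rows:
  offset:
    - [-0.4,-0.3,0]
    - [-0.8,-0.6,0]
    - [-0.8,-0.6,0]
  delta_rot:
    - [0,0,0]
    - [0,0,0]
    - [0,0,0]

```text
time: 26.28
tool_pos: [381.1, 315.9, 184.2]
tcp_rot: [-3.134, 0.005, 1.569]
contact_force: [0.3, 0.2, 1.0]
grip_width: 45.8
finger_force: 0.0
```

Emit:
send_rows:
  offset:
    - [-0.5,-0.05,0]
    - [-1,-0.1,0]
    - [-1,-0.1,0]
  delta_rot:
    - [0,0,0]
    - [0,0,0]
    - [0,0,0]

```text
time: 26.65
tool_pos: [373.4, 196.8, 186.1]
tcp_rot: [-3.14, 0.001, 1.566]
contact_force: [1.4, 0.1, 0.1]
grip_width: 45.9
finger_force: 0.0
```

Emit:
send_rows:
  offset:
    - [-0.5,0,0]
    - [-1,0,0]
    - [-1,0,0]
  delta_rot:
    - [0,0,0]
    - [0,0,0]
    - [0,0,0]

```text
time: 27.02
tool_pos: [374.3, 76.8, 186.6]
tcp_rot: [-3.141, 0.001, 1.564]
contact_force: [-0.1, 0.5, 1.6]
grip_width: 45.3
finger_force: 0.0
```

Emit:
send_rows:
  offset:
    - [-0.5,0.05,0]
    - [-1,0.1,0]
    - [-1,0.1,0]
  delta_rot:
    - [0,0,0]
    - [0,0,0]
    - [0,0,0]

```text
time: 27.4
tool_pos: [386.6, -43.1, 186.7]
tcp_rot: [3.141, 0.0, 1.565]
contact_force: [-0.5, 1.2, -0.5]
grip_width: 46.2
finger_force: 0.0
```

Emit:
send_rows:
  offset:
    - [-0.25,0.5,0]
    - [-0.5,1,0]
    - [-0.5,1,0]
    - [-0.5,1,0]
  delta_rot:
    - [0,0,0]
    - [0,0,-0.015]
    - [0,0,-0.03]
    - [0,0,-0.03]

```text
time: 27.9
tool_pos: [505.9, -98.5, 185.8]
tcp_rot: [-3.14, -0.001, 1.76]
contact_force: [-1.3, -0.2, -0.4]
grip_width: 46.2
finger_force: 0.0
```

```bash
python3 - <<'E'
from h import *
s=get_obs();print(np.round(s['tool_pos'],1),s['grip_width'])
print(go([635.4,-161.5,190],101))
E
```

```text
[505.9 -98.5 185.8] 46.16880863454506
([-0.7184, 0.9611, -0.0375], [-0.0002, -0.0002, -0.0004])
```

Emit:
send_rows:
  offset:
    - [-0.36,0.48,0]
    - [-0.72,0.96,0]
    - [-0.72,0.96,0]
    - [-0.72,0.96,0]
    - [-0.72,0.96,0]
  delta_rot:
    - [0,0,0]
    - [0,0,0]
    - [0,0,0]
    - [0,0,0]
    - [0,0,0]

```text
time: 28.52
tool_pos: [633.4, -162.0, 187.0]
tcp_rot: [-3.141, -0.001, 1.76]
contact_force: [-1.0, -0.9, -0.5]
grip_width: 45.4
finger_force: 0.0
```

```bash
python3 - <<'E'
from h import *
look('wrist')
E
```

```text
tcp [ 633.4 -162.   187. ] yaw 100.82 t 28.5
long1 0.87 [135, 212, 176, 276] sat 10 [np.float64(438.2), np.float64(-285.4), np.float64(66.8), np.float64(1.147)] [95.3 33.4]
long1 0.86 [313, 119, 342, 232] sat 11 [np.float64(635.0), np.float64(-162.0), np.float64(-78.8), np.float64(0.01)] [130.6  31. ]
```

Emit:
send_rows:
  offset:
    - [0.072,0.013,0.4]
    - [0.072,0.013,0.8]
    - [0.072,0.013,1.0]
    - [0.072,0.013,1.0]
  delta_rot:
    - [0,0,-0.001]
    - [0,0,-0.001]
    - [0,0,-0.001]
    - [0,0,-0.001]

```text
time: 29.18
tool_pos: [632.5, -154.2, 65.5]
tcp_rot: [-3.138, -0.002, 1.765]
contact_force: [-0.0, 0.4, 0.6]
grip_width: 45.9
finger_force: 0.0
```

Emit:
send_rows:
  offset:
    - [0,0,0.3]
    - [0,0,0.45]
    - [0,0,0.52]
    - [0,0,0.52]
    - [0,0,0.52]
  delta_rot:
    - [0,0,0]
    - [0,0,0]
    - [0,0,0]
    - [0,0,0]
    - [0,0,0]

```text
time: 29.8
tool_pos: [634.8, -155.2, 5.9]
tcp_rot: [3.14, 0.001, 1.766]
contact_force: [-0.7, 0.0, 0.3]
grip_width: 46.1
finger_force: 0.0
```

Emit:
send_rows:
  offset:
    - [0,0,0]
    - [0,0,0]
    - [0,0,0]
    - [0,0,0]
  delta_rot:
    - [0,0,0]
    - [0,0,0]
    - [0,0,0]
    - [0,0,0]
  grip: 0

```text
time: 30.3
tool_pos: [634.3, -155.0, 5.2]
tcp_rot: [3.141, 0.0, 1.766]
contact_force: [-0.4, 0.2, 4.2]
grip_width: 29.5
finger_force: 30.0
```

Emit:
send_rows:
  offset:
    - [0,0,-0.15]
    - [0,0,-0.5]
    - [0,0,-0.8]
    - [0,0,-0.8]
    - [0,0,-0.8]
  delta_rot:
    - [0,0,0]
    - [0,0,0]
    - [0,0,0]
    - [0,0,0]
    - [0,0,0]

```text
time: 30.92
tool_pos: [633.5, -154.8, 100.4]
tcp_rot: [-3.141, -0.0, 1.766]
contact_force: [0.4, -0.2, -2.0]
grip_width: 29.8
finger_force: 30.0
```

```bash
python3 - <<'E'
from h import *
s=get_obs();print(np.round(s['tool_pos'],1),np.degrees(s['tcp_rot'][2]),s['grip_width'])
# lane x=+54, grip 9 mm beyond bracket centre 6.5
t=jig_w((591.8,88.3,.083),[[54,15.5,100]])[0];print(t,go(t,94.76))
E
```

```text
[ 633.5 -154.8  100.4] 101.15706033040131 29.76621525501178
[644.32908036 108.22349658 100.        ] ([2.1327, 0.5127, 0.0041], [-0.0001, -0.0001, 0.0178])
```

```bash
python3 - <<'E'
from h import *
im=optics.capture('side');c=optics.get_calibration('side');w=optics.get_calibration('wrist')
p=proj(c,[np.array(w['world_from_camera'])[:3,3]])[0];print(p, np.array(w['world_from_camera'])[:3,3])
x,y=int(p[0]),int(p[1]);cv2.imwrite('pics/s2.png',cv2.resize(im[max(0,y-70):y+110,x-100:x+140,::-1],None,fx=3,fy=3))
E
```

```text
[329.65237932 138.43238429] [617.64150701 -73.30428723 257.33802303]
```

View pics/s2.png

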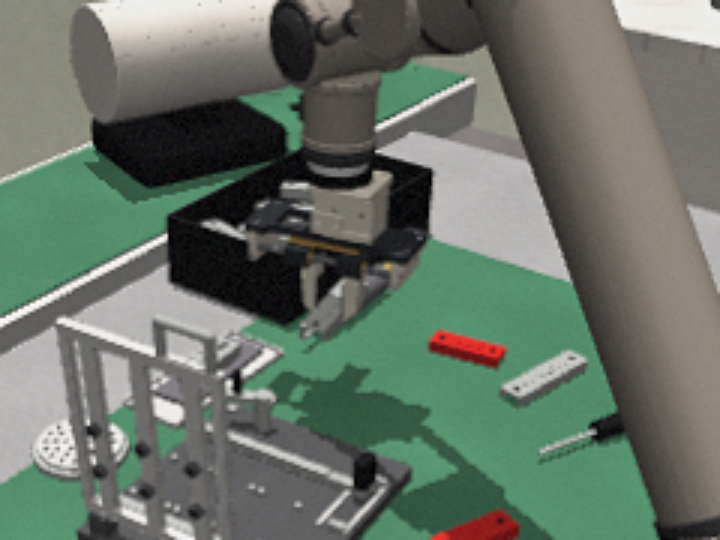

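The side crop shows the bracket held level at (350,305) and no camera housing on the gripper, so placing with this yaw is clear of the leaf.

Emit:
send_rows:
  offset:
    - [0.35,0.08,-0.2]
    - [0.7,0.17,-0.25]
    - [0.7,0.17,-0.25]
  delta_rot:
    - [0,0,0.009]
    - [0,0,0.0178]
    - [0,0,0.0178]

```text
time: 31.35
tool_pos: [637.4, -65.4, 129.9]
tcp_rot: [-3.14, -0.001, 1.657]
contact_force: [-0.1, -0.5, -1.0]
grip_width: 29.8
finger_force: 30.0
```

Emit:
send_rows:
  offset:
    - [0.36,0.045,0]
    - [0.723,0.09,0]
    - [0.723,0.09,0]
  delta_rot:
    - [0,0,0]
    - [0,0,0]
    - [0,0,0]

```text
time: 31.72
tool_pos: [640.5, 21.1, 129.1]
tcp_rot: [-3.139, -0.001, 1.657]
contact_force: [-0.6, -0.5, -0.6]
grip_width: 29.6
finger_force: 30.0
```

Emit:
send_rows:
  offset:
    - [0.36,0.045,0]
    - [0.723,0.09,0]
    - [0.723,0.09,0.3]
    - [0.723,0.09,0.55]
    - [0.723,0.09,0.55]
    - [0.723,0.09,0.55]
  delta_rot:
    - [0,0,0]
    - [0,0,0]
    - [0,0,0]
    - [0,0,0]
    - [0,0,0]
    - [0,0,0]

```text
time: 32.48
tool_pos: [645.6, 105.1, 65.3]
tcp_rot: [3.141, 0.0, 1.653]
contact_force: [0.5, -0.5, -0.9]
grip_width: 29.4
finger_force: 30.0
```

```bash
python3 - <<'E'
from h import *
s=get_obs();print(np.round(s['tool_pos'],1),np.degrees(s['tcp_rot'][2]),s['grip_width'],s['contact_force'])
c=optics.get_calibration('wrist');im=optics.capture('wrist');cv2.imwrite('pics/w3r.png',im[:,:,::-1])
p=(591.8,88.3,.083)
o=im[:,:,::-1].copy()
for P in [[x,y,25] for x in (75.5,32.5,21.5,-21.5,-32.5,-75.5) for y in (57,-13)]:
    u=proj(c,jig_w(p,[P]))[0];cv2.circle(o,tuple(int(v) for v in np.round(u)),3,(0,0,255),1)
cv2.imwrite('pics/w3.png',o)
E
```

```text
[645.6 105.1  65.3] 94.70338156342139 29.433713962592655 [ 0.53901928 -0.54486169 -0.8745619 ]
```

View pics/w3.png

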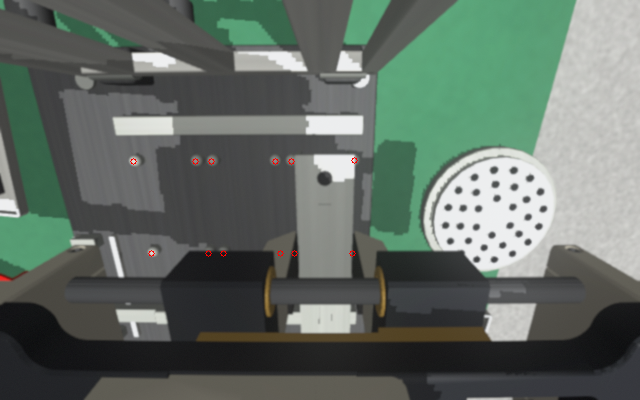

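```bash
python3 - <<'E'
from h import *
c=optics.get_calibration('wrist');im=cv2.imread('pics/w3r.png')[:,:,::-1].copy()
print(np.round(fitjig(im,c,(591.8,88.3,.083))[0],3))
g=cv2.cvtColor(im,cv2.COLOR_RGB2GRAY)
print(g[190,285:305].tolist(),g[190,345:365].tolist());print(g[146:162,310].tolist(),g[146:162,340].tolist())
p=(592.2,88.8,.083);cs,sn=np.cos(p[2]),np.sin(p[2])
w=world(c,[[296,190],[355,190],[310,154.5],[340,154.5]],76.3)[:,:2]-p[:2]
print(np.round(w@np.array([[cs,-sn],[sn,cs]]),1))
t=np.array(get_obs()['tool_pos'])[:2]-p[:2];print('tcp jig',np.round(t@np.array([[cs,-sn],[sn,cs]]),1))
E
```

```text
[5.91151e+02 8.96840e+01 8.70000e-02]
[73, 73, 74, 75, 76, 76, 77, 76, 76, 81, 100, 126, 138, 143, 144, 144, 143, 142, 142, 143] [143, 142, 142, 142, 142, 142, 140, 136, 118, 96, 83, 80, 81, 80, 81, 79, 80, 84, 92, 106]
[78, 77, 78, 78, 78, 78, 78, 82, 100, 128, 146, 150, 151, 150, 150, 150] [120, 119, 114, 101, 88, 80, 82, 104, 157, 213, 234, 237, 237, 237, 237, 237]
[[40.2 51. ]
 [70.9 51. ]
 [47.8 69.6]
 [62.8 69.5]]
tcp jig [54.9 12. ]
```

Emit:
send_rows:
  offset:
    - [0.018,-0.0125,0]
    - [0.018,-0.0125,0.12]
    - [0.018,-0.0125,0.24]
    - [0.018,-0.0125,0.3]
    - [0.018,-0.0125,0.345]
    - [0.018,-0.0125,0.345]
    - [0.018,-0.0125,0.345]
  delta_rot:
    - [0,0,-0.0005]
    - [0,0,-0.0005]
    - [0,0,-0.0005]
    - [0,0,-0.0005]
    - [0,0,-0.0005]
    - [0,0,-0.0005]
    - [0,0,-0.0005]

```text
time: 33.4
tool_pos: [643.4, 108.1, 23.3]
tcp_rot: [3.141, 0.0, 1.657]
contact_force: [0.2, -0.1, -0.7]
grip_width: 29.5
finger_force: 30.0
```

Emit:
send_rows:
  offset:
    - [0,0,0]
    - [0,0,0]
    - [0,0,0]
    - [0,0,-0.2]
    - [0,0,-0.6]
    - [0,0,-1]
    - [0,0,-1]
  delta_rot:
    - [0,0,0]
    - [0,0,0]
    - [0,0,0]
    - [0,0,0]
    - [0,0,0]
    - [0,0,0]
    - [0,0,0]
  grip: 0.45

```text
time: 34.28
tool_pos: [645.8, 108.4, 148.3]
tcp_rot: [3.132, 0.0, 1.657]
contact_force: [0.0, -0.2, -1.6]
grip_width: 41.2
finger_force: 0.0
```

Emit:
send_rows:
  offset:
    - [-0.42,-0.25,-0.2]
    - [-0.85,-0.507,-0.4]
    - [-0.85,-0.507,-0.4]
  delta_rot:
    - [0,0,0]
    - [0,0,0]
    - [0,0,0]

```text
time: 34.65
tool_pos: [590.7, -1.9, 192.5]
tcp_rot: [3.14, 0.001, 1.653]
contact_force: [-0.6, -0.4, 0.3]
grip_width: 41.4
finger_force: 0.0
```

Emit:
send_rows:
  offset:
    - [-0.42,-0.25,0]
    - [-0.85,-0.507,0]
    - [-0.85,-0.507,0]
  delta_rot:
    - [0,0,0]
    - [0,0,0]
    - [0,0,0]

```text
time: 35.02
tool_pos: [538.1, -108.0, 190.3]
tcp_rot: [-3.14, -0.0, 1.652]
contact_force: [1.2, 0.6, 0.0]
grip_width: 41.5
finger_force: 0.0
```

Emit:
send_rows:
  offset:
    - [-0.42,-0.25,0]
    - [-0.85,-0.507,0]
    - [-0.85,-0.507,0]
  delta_rot:
    - [0,0,0]
    - [0,0,0]
    - [0,0,0]

```text
time: 35.4
tool_pos: [487.0, -214.3, 190.5]
tcp_rot: [-3.141, -0.0, 1.653]
contact_force: [0.8, 0.9, -0.6]
grip_width: 41.0
finger_force: 0.0
```

Emit:
send_rows:
  offset:
    - [-0.42,-0.25,0]
    - [-0.85,-0.507,0]
    - [-0.85,-0.507,0]
    - [-0.85,-0.507,0]
    - [-0.85,-0.507,0]
  delta_rot:
    - [0,0,0.025]
    - [0,0,0.0453]
    - [0,0,0.0453]
    - [0,0,0.0453]
    - [0,0,0.0453]

```text
time: 36.02
tool_pos: [437.0, -317.3, 191.1]
tcp_rot: [-3.141, -0.001, 1.375]
contact_force: [-0.3, 0.5, 0.0]
grip_width: 41.7
finger_force: 0.0
```

```bash
python3 - <<'E'
from h import *
look('wrist');look('top','t3.png')
E
```

```text
tcp [ 437.  -317.3  191.1] yaw 78.8 t 36.0
long1 0.69 [312, 118, 337, 229] sat 11 [np.float64(435.2), np.float64(-319.2), np.float64(78.0), np.float64(0.009)] [128.8  29.6]
short1 0.84 [371, 133, 456, 188] sat 177 [np.float64(541.8), np.float64(-320.2), np.float64(8.3), np.float64(0.024)] [91.1 33.5]
tcp [ 436.6 -318.   191.4] yaw 78.75 t 36.2
long1 0.69 [265, 161, 313, 172] sat 7 [np.float64(650.7), np.float64(100.9), np.float64(-85.1), np.float64(0.028)] [129.3  35.6]
long1 0.66 [409, 235, 432, 249] sat 12 [np.float64(443.0), np.float64(-285.9), np.float64(75.3), np.float64(0.743)] [72.  35.2]
long1 0.57 [225, 129, 344, 235] sat 14 [np.float64(603.3), np.float64(114.7), np.float64(-84.2), np.float64(0.883)] [343.1 314.5]
short1 0.89 [165, 193, 196, 208] sat 8 [np.float64(533.9), np.float64(421.1), np.float64(86.2), np.float64(0.024)] [90.8 33.3]
short1 0.78 [423, 194, 438, 222] sat 154 [np.float64(544.9), np.float64(-321.3), np.float64(6.5), np.float64(0.017)] [91.  34.8]
short1 0.66 [165, 223, 198, 234] sat 8 [np.float64(444.6), np.float64(416.8), np.float64(-91.6), np.float64(0.029)] [89.8 32.1]
short1 0.38 [232, 254, 286, 273] sat 10 [np.float64(364.4), np.float64(176.9), np.float64(-84.9), np.float64(0.445)] [151.5  53.6]
```

Emit:
send_rows:
  offset:
    - [0.054,-0.008,0.4]
    - [0.054,-0.008,0.8]
    - [0.054,-0.008,1.0]
    - [0.054,-0.008,1.0]
  delta_rot:
    - [0,0,0.002]
    - [0,0,0.002]
    - [0,0,0.002]
    - [0,0,0.002]

```text
time: 36.83
tool_pos: [435.3, -311.8, 69.8]
tcp_rot: [-3.138, -0.002, 1.36]
contact_force: [-0.5, 0.7, 0.3]
grip_width: 41.4
finger_force: 0.0
```

Emit:
send_rows:
  offset:
    - [0,0,0.3]
    - [0,0,0.45]
    - [0,0,0.55]
    - [0,0,0.55]
    - [0,0,0.55]
  delta_rot:
    - [0,0,0]
    - [0,0,0]
    - [0,0,0]
    - [0,0,0]
    - [0,0,0]

```text
time: 37.45
tool_pos: [436.8, -313.3, 6.4]
tcp_rot: [3.14, 0.001, 1.36]
contact_force: [-0.3, -0.6, -0.2]
grip_width: 41.4
finger_force: 0.0
```

Emit:
send_rows:
  offset:
    - [0,0,0]
    - [0,0,0]
    - [0,0,0]
    - [0,0,0]
  delta_rot:
    - [0,0,0]
    - [0,0,0]
    - [0,0,0]
    - [0,0,0]
  grip: 0

```text
time: 37.95
tool_pos: [436.6, -313.0, 6.0]
tcp_rot: [3.141, 0.001, 1.36]
contact_force: [-1.1, 1.2, 5.8]
grip_width: 29.8
finger_force: 30.0
```

Emit:
send_rows:
  offset:
    - [0,0,-0.15]
    - [0,0,-0.5]
    - [0,0,-1.0]
    - [0,0,-1]
    - [0,0,-1]
  delta_rot:
    - [0,0,0]
    - [0,0,-0.02]
    - [0,0,-0.047]
    - [0,0,-0.047]
    - [0,0,-0.047]

```text
time: 38.58
tool_pos: [435.8, -312.3, 124.7]
tcp_rot: [-3.141, -0.001, 1.654]
contact_force: [-0.5, -0.0, -0.6]
grip_width: 29.6
finger_force: 30.0
```

```bash
python3 - <<'E'
from h import *
s=get_obs();print(np.round(s['tool_pos'],1),np.degrees(s['tcp_rot'][2]),s['grip_width'])
t=jig_w((591.6,88.8,.084),[[-54,14.5,125]])[0];print(t,go(t,94.85))
E
```

```text
[ 435.8 -312.3  124.7] 94.76233689026192 29.589520320444567
[536.57383187  98.71820653 125.        ] ([3.3436, 1.1216, -0.0006], [-0.0001, -0.0001, -0.0002])
```

Emit:
send_rows:
  offset:
    - [0.42,0.14,0]
    - [0.83,0.28,0]
    - [0.83,0.28,0]
  delta_rot:
    - [0,0,0]
    - [0,0,0]
    - [0,0,0]

```text
time: 38.95
tool_pos: [460.5, -207.0, 123.4]
tcp_rot: [-3.138, -0.003, 1.658]
contact_force: [0.2, -0.7, -0.8]
grip_width: 29.7
finger_force: 30.0
```

Emit:
send_rows:
  offset:
    - [0.42,0.14,0]
    - [0.83,0.28,0]
    - [0.83,0.28,0]
  delta_rot:
    - [0,0,0]
    - [0,0,0]
    - [0,0,0]

```text
time: 39.33
tool_pos: [486.0, -106.3, 123.9]
tcp_rot: [-3.139, -0.002, 1.658]
contact_force: [-0.2, 0.3, -0.7]
grip_width: 29.6
finger_force: 30.0
```

Emit:
send_rows:
  offset:
    - [0.42,0.14,0]
    - [0.83,0.28,0]
    - [0.83,0.28,0]
  delta_rot:
    - [0,0,0]
    - [0,0,0]
    - [0,0,0]

```text
time: 39.7
tool_pos: [511.5, -5.1, 124.2]
tcp_rot: [-3.14, -0.0, 1.658]
contact_force: [0.5, -0.0, -1.3]
grip_width: 29.7
finger_force: 30.0
```

Emit:
send_rows:
  offset:
    - [0.42,0.14,0]
    - [0.83,0.28,0]
    - [0.83,0.28,0.3]
    - [0.83,0.28,0.5]
    - [0.83,0.28,0.5]
    - [0.83,0.28,0.5]
  delta_rot:
    - [0,0,0]
    - [0,0,0]
    - [0,0,0]
    - [0,0,0]
    - [0,0,0]
    - [0,0,0]

```text
time: 40.45
tool_pos: [537.3, 94.2, 65.7]
tcp_rot: [3.141, 0.0, 1.653]
contact_force: [0.5, 0.5, -0.2]
grip_width: 29.4
finger_force: 30.0
```

```bash
python3 - <<'E'
from h import *
s=get_obs();print(np.round(s['tool_pos'],1),np.degrees(s['tcp_rot'][2]),s['grip_width'],s['contact_force'])
c=optics.get_calibration('wrist');im=optics.capture('wrist')
p=(591.6,88.9,.084);o=im[:,:,::-1].copy()
print(np.round(fitjig(im,c,p)[0],3))
for P in [[x,y,25] for x in (75.5,32.5,21.5,-21.5,-32.5,-75.5) for y in (57,-13)]:
    u=proj(c,jig_w(p,[P]))[0];cv2.circle(o,tuple(int(v) for v in np.round(u)),3,(0,0,255),1)
cv2.imwrite('pics/w4.png',o)
g=cv2.cvtColor(im,cv2.COLOR_RGB2GRAY)
print(g[190,280:310].tolist(),g[190,340:365].tolist());print(g[140:166,312].tolist(),g[140:166,340].tolist())
E
```

```text
[537.3  94.2  65.7] 94.73400043417105 29.433894360035858 [ 0.48293042  0.52876138 -0.23363332]
[5.90854e+02 8.89720e+01 7.90000e-02]
[76, 76, 76, 75, 75, 76, 76, 75, 74, 75, 76, 77, 77, 78, 77, 91, 119, 138, 145, 147, 148, 147, 147, 146, 147, 148, 147, 147, 148, 150] [152, 151, 152, 150, 151, 148, 147, 146, 146, 146, 146, 145, 142, 127, 102, 85, 80, 79, 81, 81, 81, 80, 82, 92, 106]
[79, 78, 78, 79, 78, 78, 80, 79, 80, 79, 84, 104, 134, 152, 157, 158, 158, 161, 171, 179, 179, 168, 158, 155, 154, 155] [113, 113, 113, 113, 113, 114, 113, 113, 112, 108, 107, 147, 209, 237, 241, 241, 241, 240, 240, 240, 241, 240, 240, 240, 240, 241]
```

View pics/w4.png

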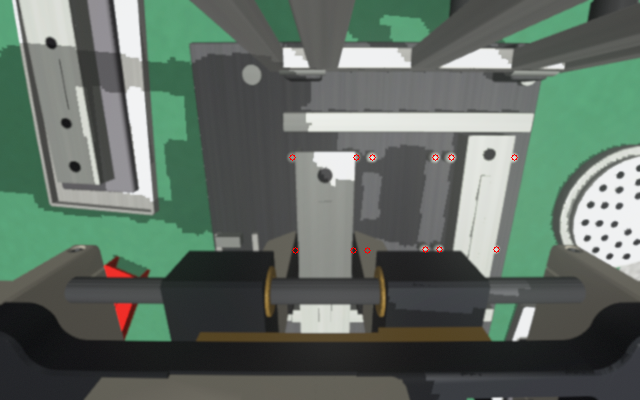

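The first bracket is seated between the pins at (485,200), with a small gap below the end stop. The held one is above lane -54 at (325,200).

```bash
python3 - <<'E'
from h import *
c=optics.get_calibration('wrist')
p=(591.3,88.9,.083);M=np.array([[np.cos(p[2]),-np.sin(p[2])],[np.sin(p[2]),np.cos(p[2])]])
j=lambda w:np.round((np.asarray(w)[...,:2]-p[:2])@M,1)
print(j(world(c,[[295.9,190],[353.6,190],[312,151.5],[340,151.5]],76)))
print('tcp',j([get_obs()['tool_pos']]))
print('seated1',j(world(c,[[467,136],[515,136]],34)))
E
```

```text
[[-67.9  48.9]
 [-37.9  48.9]
 [-59.3  69. ]
 [-45.3  69. ]]
tcp [[-53.1  10.1]]
seated1 [[37.7 72.1]
 [68.7 72.2]]
```

Emit:
send_rows:
  offset:
    - [0.021,-0.009,0]
    - [0.021,-0.009,0.12]
    - [0.021,-0.009,0.24]
    - [0.021,-0.009,0.3]
    - [0.021,-0.009,0.345]
    - [0.021,-0.009,0.345]
    - [0.021,-0.009,0.345]
  delta_rot:
    - [0,0,0]
    - [0,0,0]
    - [0,0,0]
    - [0,0,0]
    - [0,0,0]
    - [0,0,0]
    - [0,0,0]

```text
time: 41.38
tool_pos: [535.4, 98.0, 24.0]
tcp_rot: [3.141, 0.0, 1.655]
contact_force: [-0.3, -0.5, 1.5]
grip_width: 29.5
finger_force: 30.0
```

Emit:
send_rows:
  offset:
    - [0,0,0]
    - [0,0,0]
    - [0,0,0]
    - [0,0,-0.2]
    - [0,0,-0.6]
    - [0,0,-1]
    - [0,0,-1]
  delta_rot:
    - [0,0,0]
    - [0,0,0]
    - [0,0,0]
    - [0,0,0]
    - [0,0,0]
    - [0,0,0]
    - [0,0,0]
  grip: 0.45

```text
time: 42.25
tool_pos: [537.7, 98.2, 147.8]
tcp_rot: [3.133, 0.0, 1.655]
contact_force: [-0.5, -0.2, -0.8]
grip_width: 41.1
finger_force: 0.0
```

Emit:
send_rows:
  offset:
    - [-0.3,0.2,-0.3]
    - [-0.7,0.45,-0.5]
    - [-0.7,0.45,-0.5]
    - [-0.7,0.45,-0.5]
  delta_rot:
    - [0,0,0]
    - [0,0,0]
    - [0,0,0]
    - [0,0,0]
  grip: 0

```text
time: 42.75
tool_pos: [595.2, 19.0, 202.2]
tcp_rot: [-3.139, -0.001, 1.654]
contact_force: [-0.5, -0.6, 0.1]
grip_width: 5.8
finger_force: 0.0
```

```bash
python3 - <<'E'
from h import *
s=get_obs();print(np.round(s['tool_pos'],1),np.degrees(s['tcp_rot'][2]),s['grip_width'])
c=optics.get_calibration('wrist');im=optics.capture('wrist');cv2.imwrite('pics/w5r.png',im[:,:,::-1])
p=np.array((591.3,88.9,.083));q=fitjig(im,c,p)[0];print(np.round(q,3))
M=np.array([[np.cos(q[2]),-np.sin(q[2])],[np.sin(q[2]),np.cos(q[2])]]);j=lambda w:np.round((np.asarray(w)[...,:2]-q[:2])@M,1)
for d in finder.silhouettes('long1','wrist'):
    c0=rect(c,d['region'],30);print(round(d['confidence'],2),d['box'],c0,j(c0[:2]))
o=im[:,:,::-1].copy()
for x in(-54,54):
    for h,col in((18,(255,0,0)),(34,(0,0,255))):
        B=proj(c,jig_w(q,[[x+a,6.5+b,h] for a,b in((-15,-65),(15,-65),(15,65),(-15,65))]));cv2.polylines(o,[np.round(B).astype(int)],True,col,1)
cv2.polylines(o,[np.round(proj(c,jig_w(q,[[-80,-62,31],[80,-62,31]]))).astype(int)],False,(0,255,255),1)
cv2.imwrite('pics/w5.png',cv2.resize(o[0:300,180:560],None,fx=2,fy=2))
for n in('leaf_handle',):
    for d in finder.pinpoint(n,'wrist')[:1]:print(n,d)
optics.capture('top');ct=optics.get_calibration('top')
print([ (x['uv'],x['confidence']) for x in finder.pinpoint('leaf_handle','top')[:1]])
for th in(1.57,1.6,1.65,1.7):
    print(th,jig_w(p,[[-50,115-245*np.cos(th),41+245*np.sin(th)]]).round(1).tolist(),proj(ct,jig_w(p,[[-50,115-245*np.cos(th),41+245*np.sin(th)]])).round(1).tolist())
E
```

```text
[595.2  19.  202.2] 94.78633490356174 5.821838956713483
[5.91686e+02 8.84760e+01 8.10000e-02]
0.63 [358.9, 37.4, 399.5, 167.3] [643.9 100.7 131.4  34.6 -84.9] [53.  8.]
[([229.2, 180.5], 0.88)]
1.57 [[532.0, 199.2, 286.0]] [[234.4, 180.2]]
1.6 [[531.3, 206.5, 285.9]] [[231.2, 180.3]]
1.65 [[530.3, 218.7, 285.2]] [[225.9, 180.6]]
1.7 [[529.3, 230.8, 284.0]] [[220.8, 181.0]]
```

View pics/w5.png

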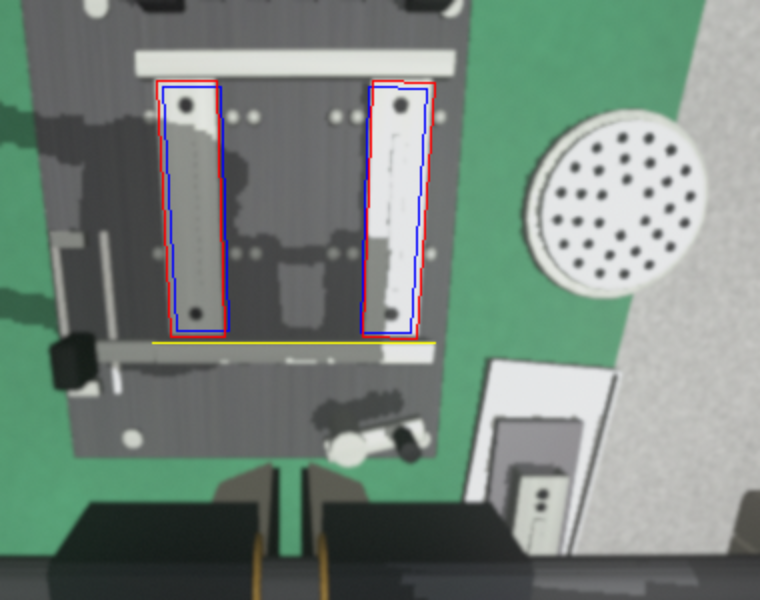

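Both brackets lie flat inside the predicted seat outlines, and the stop face is on the predicted -62 line. Next is the leaf handle, which is open at about 1.62 rad.

Emit:
send_rows:
  offset:
    - [0,0,-0.5]
    - [0,0,-1]
    - [0,0,-1]
  delta_rot:
    - [0,0,0]
    - [0,0,0]
    - [0,0,0]
  grip: 0

```text
time: 43.38
tool_pos: [597.7, 19.4, 329.5]
tcp_rot: [3.131, 0.002, 1.656]
contact_force: [0.5, 0.4, 0.1]
grip_width: 0.4
finger_force: 0.0
```

Emit:
send_rows:
  offset:
    - [0.2,0,-0.25]
    - [0.6,-0.1,-0.25]
    - [0.965,-0.2,-0.25]
    - [0.965,-0.2,-0.25]
  delta_rot:
    - [0,0,0]
    - [0,0,0]
    - [0,0,0]
    - [0,0,0]

```text
time: 43.88
tool_pos: [561.0, 135.3, 353.2]
tcp_rot: [-3.14, -0.001, 1.66]
contact_force: [0.5, -0.5, 0.1]
grip_width: 0.4
finger_force: 0.0
```

Emit:
send_rows:
  offset:
    - [0.5,-0.1,0]
    - [0.965,-0.2,0]
    - [0.965,-0.2,0]
    - [0.965,-0.2,0]
  delta_rot:
    - [0,0,0]
    - [0,0,0]
    - [0,0,0]
    - [0,0,0]

```text
time: 44.38
tool_pos: [529.1, 244.8, 353.1]
tcp_rot: [-3.141, 0.001, 1.655]
contact_force: [0.4, -0.3, 0.6]
grip_width: 0.6
finger_force: 0.0
```

Emit:
send_rows:
  offset:
    - [0,0,0.4]
    - [0,0,0.72]
    - [0,0,0.72]
    - [0,0,0.72]
  delta_rot:
    - [0,0,0]
    - [0,0,0]
    - [0,0,0]
    - [0,0,0]

```text
time: 44.88
tool_pos: [530.1, 244.8, 269.2]
tcp_rot: [3.139, -0.0, 1.653]
contact_force: [-0.5, -0.7, 0.2]
grip_width: 0.8
finger_force: 0.0
```

```bash
python3 - <<'E'
from h import *
s=get_obs();p=(591.5,88.7,.083);M=np.array([[np.cos(p[2]),-np.sin(p[2])],[np.sin(p[2]),np.cos(p[2])]])
print(np.round(s['tool_pos'],1),(s['tool_pos'][:2]-p[:2])@M,np.degrees(s['tcp_rot']))
optics.capture('top');print([ (x['uv'],x['confidence']) for x in finder.pinpoint('leaf_handle','top')[:1]])
im=optics.capture('side');cv2.imwrite('pics/s3.png',cv2.resize(im[90:290,180:420,::-1],None,fx=3,fy=3))
E
```

```text
[530.1 244.8 269.2] [-48.23652725 160.61212839] [ 1.79860906e+02 -1.41571136e-02  9.47357992e+01]
[([230.6, 177.5], 0.91)]
```

View pics/s3.png

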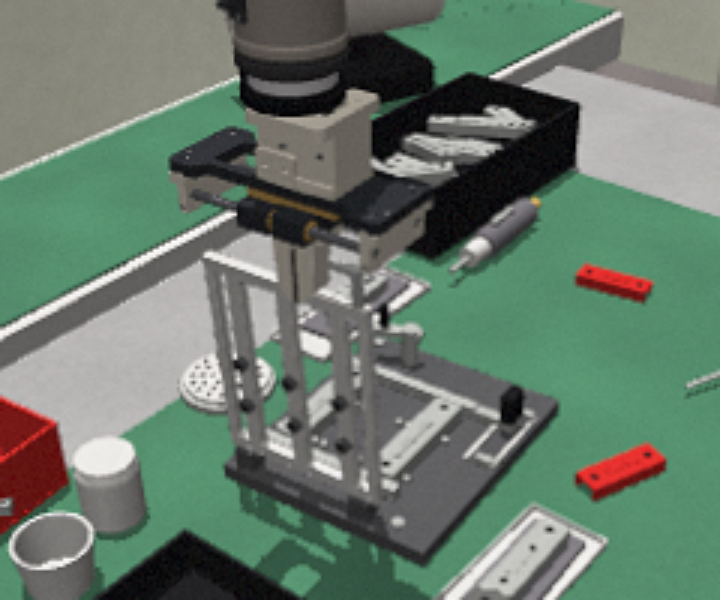

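Emit:
send_rows:
  offset:
    - [-0.13,0,0]
    - [-0.255,0,0]
    - [-0.396,0,0]
    - [-0.547,0,0]
    - [-0.697,0,0.02]
    - [-0.847,0,0.05]
    - [-0.997,0,0.09]
    - [-0.997,0,0.09]
  delta_rot:
    - [0,0,0]
    - [0,0,0]
    - [0,0,0]
    - [0,0,0]
    - [0,0,0]
    - [0,0,0]
    - [0,0,0]
    - [0,0,0]

```text
time: 46.02
tool_pos: [539.1, 124.5, 256.3]
tcp_rot: [-3.141, 0.001, 1.653]
contact_force: [0.3, 0.3, -0.4]
grip_width: 0.3
finger_force: 0.0
```

```bash
cat >> h.py <<'E'
JP=(591.5,88.7,.083);JM=np.array([[np.cos(JP[2]),-np.sin(JP[2])],[np.sin(JP[2]),np.cos(JP[2])]])
def tj():
    s=get_obs();return np.round(np.r_[(s['tool_pos'][:2]-JP[:2])@JM,s['tool_pos'][2]],1),np.round(s['contact_force'],1)
def theta():
    "leaf angle from the handle in the top and side pictures"
    ths=np.linspace(-.1,1.8,400);P=jig_w(JP,np.c_[0*ths-50,115-245*np.cos(ths),41+245*np.sin(ths)])
    for cam in('top','side'):
        optics.capture(cam);c=optics.get_calibration(cam);q=proj(c,P)
        for d in finder.pinpoint('leaf_handle',cam)[:2]:
            e=np.hypot(*(q-d['uv']).T);print(cam,round(d['confidence'],2),np.round(d['uv'],1),'theta',round(ths[e.argmin()],3),'err px',round(e.min(),1))
E
python3 -c "
from h import *
print(tj());theta()"
```

```text
(array([-49.3,  40.1, 256.3]), array([ 0.3,  0.3, -0.4]))
top 0.52 [432.4 152.9] theta 0.133 err px 104.5
side 0.89 [315.3 163.7] theta 1.143 err px 1.7
```

Emit:
send_rows:
  offset:
    - [-0.1,0,0.03]
    - [-0.175,0,0.067]
    - [-0.27,0,0.11]
    - [-0.358,0,0.158]
    - [-0.44,0,0.21]
    - [-0.525,0,0.258]
    - [-0.6,0,0.32]
    - [-0.683,0,0.383]
  delta_rot:
    - [0,0,0]
    - [0,0,0]
    - [0,0,0]
    - [0,0,0]
    - [0,0,0]
    - [0,0,0]
    - [0,0,0]
    - [0,0,0]

```text
time: 47.22
tool_pos: [545.4, 44.8, 209.8]
tcp_rot: [-3.14, -0.001, 1.655]
contact_force: [0.0, 8.9, -6.5]
grip_width: 0.1
finger_force: 4.2
```

```bash
python3 -c "
from h import *
print(tj());theta()"
```

```text
(array([-49.5, -39.9, 209.8]), array([ 0. ,  8.9, -6.5]))
side 0.73 [333.8 173.3] theta 0.676 err px 1.9
```

Emit:
send_rows:
  offset:
    - [0.1,0,0]
    - [0.1,0,-0.2]
    - [0.1,0,-0.35]
    - [-0.1,0,-0.35]
    - [-0.25,0,-0.3]
    - [-0.25,0,-0.3]
  delta_rot:
    - [0,0,0]
    - [0,0,0]
    - [0,0,0]
    - [0,0,0]
    - [0,0,0]
    - [0,0,0]

```text
time: 48.18
tool_pos: [548.1, 14.1, 246.0]
tcp_rot: [-3.14, -0.0, 1.653]
contact_force: [0.4, -0.4, 0.2]
grip_width: 0.5
finger_force: 0.0
```

```bash
python3 -c "
from h import *
print(tj());theta()"
```

```text
(array([-49.5, -70.8, 246. ]), array([ 0.4, -0.4,  0.2]))
top 0.64 [313.2 179.8] theta 0.767 err px 4.9
top 0.26 [256.8 260.6] theta 1.357 err px 80.9
side 0.95 [331.5 169.2] theta 0.771 err px 2.8
side 0.57 [351.3 284.1] theta -0.1 err px 69.6
```

Emit:
send_rows:
  offset:
    - [0.03,0,0.2]
    - [0,0,0.32]
    - [-0.06,0,0.42]
    - [-0.135,0,0.525]
    - [-0.19,0,0.62]
    - [-0.243,0,0.71]
    - [-0.29,0,0.8]
    - [-0.333,0,0.89]
  delta_rot:
    - [0,0,0]
    - [0,0,0]
    - [0,0,0]
    - [0,0,0]
    - [0,0,0]
    - [0,0,0]
    - [0,0,0]
    - [0,0,0]

```text
time: 49.38
tool_pos: [551.7, -25.2, 139.1]
tcp_rot: [-3.141, -0.0, 1.655]
contact_force: [0.0, 0.6, -0.3]
grip_width: 0.7
finger_force: 0.6
```

```bash
python3 -c "
from h import *
print(tj());theta()"
```

```text
(array([ -49.1, -110.2,  139.1]), array([ 0. ,  0.6, -0.3]))
side 0.62 [339.6 185.3] theta 0.41 err px 2.2
```

Emit:
send_rows:
  offset:
    - [-0.04,0,0.1]
    - [-0.07,0,0.19]
    - [-0.1,0,0.29]
    - [-0.12,0,0.39]
    - [-0.14,0,0.49]
    - [-0.155,0,0.59]
    - [-0.16,0,0.69]
    - [-0.165,0,0.785]
  delta_rot:
    - [0,0,0]
    - [0,0,0]
    - [0,0,0]
    - [0,0,0]
    - [0,0,0]
    - [0,0,0]
    - [0,0,0]
    - [0,0,0]

```text
time: 50.58
tool_pos: [553.4, -44.8, 45.0]
tcp_rot: [-3.141, 0.0, 1.655]
contact_force: [-3.9, 1.4, 35.8]
grip_width: 0.2
finger_force: 19.8
```

Emit:
send_rows:
  offset:
    - [0,0,0.02]
    - [0,0,0.02]
    - [0,0,0.02]
  delta_rot:
    - [0,0,0]
    - [0,0,0]
    - [0,0,0]

```text
time: 50.95
tool_pos: [553.6, -44.7, 45.3]
tcp_rot: [3.14, 0.001, 1.655]
contact_force: [-5.7, -1.3, 20.1]
grip_width: 0.4
finger_force: 10.1
```

```bash
python3 -c "
from h import *
print(tj());theta()"
```

```text
(array([ -48.9, -129.8,   45.3]), array([-5.7, -1.3, 20.1]))
side 0.87 [343.  209.3] theta 0.0 err px 3.4
```

Emit:
send_rows:
  offset:
    - [0,0,-0.3]
    - [0,0,-0.7]
    - [0,0,-1]
    - [0,0,-1]
  delta_rot:
    - [0,0,0]
    - [0,0,0]
    - [0,0,0]
    - [0,0,0]
  grip: 0.5

```text
time: 51.65
tool_pos: [554.9, -44.9, 165.9]
tcp_rot: [3.136, 0.002, 1.655]
contact_force: [-0.6, 0.3, 0.0]
grip_width: 35.7
finger_force: 0.0
```

Emit:
send_rows:
  offset:
    - [0.05,0.45,0]
    - [0.0,0.89,0]
    - [0.0,0.89,0]
    - [0.0,0.89,0]
    - [0.0,0.89,0]
  delta_rot:
    - [0,0,0]
    - [0,0,0]
    - [0,0,0]
    - [0,0,0]
    - [0,0,0]

```text
time: 52.28
tool_pos: [658.7, -35.7, 163.1]
tcp_rot: [-3.14, -0.0, 1.655]
contact_force: [0.5, -0.6, 0.3]
grip_width: 45.8
finger_force: 0.0
```

```bash
python3 - <<'E'
from h import *
print(tj());c=optics.get_calibration('wrist');im=optics.capture('wrist');o=im[:,:,::-1].copy()
for n in('button_peg','button_pivot'):
    for d in finder.pinpoint(n,'wrist')[:2]:
        w=world(c,[d['uv']],70)[0];print(n,round(d['confidence'],2),np.round(d['uv'],1),np.round((w[:2]-JP[:2])@JM,1))
for P in([60,-115,58],[60,-115,83],[30,-115,58],[30,-85,83]):
    cv2.circle(o,tuple(int(v) for v in np.round(proj(c,jig_w(JP,[P]))[0])),3,(0,0,255),1)
cv2.imwrite('pics/w6.png',o);theta()
E
```

```text
(array([  56.7, -129.5,  163.1]), array([ 0.5, -0.6,  0.3]))
button_peg 0.92 [324.1 175.2] [  56.2 -108. ]
button_peg 0.37 [203.6  37.7] [-36.    0.3]
button_pivot 0.79 [292.5 178.9] [  28.6 -111.3]
side 0.62 [346.8 208.9] theta 0.01 err px 7.1
side 0.43 [315.6 201.6] theta 0.143 err px 24.1
```

View pics/w6.png

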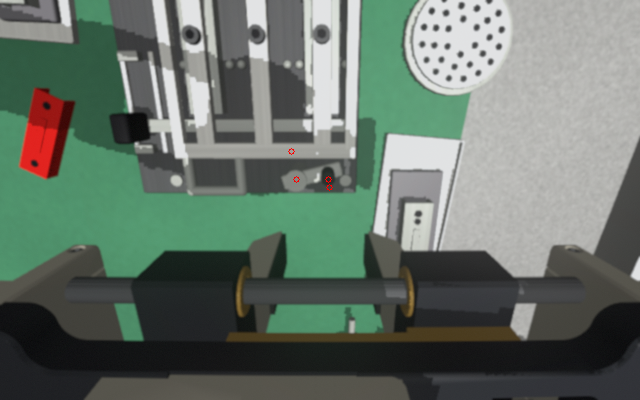

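The leaf is flat down over the plate. The turnbutton pivot is at (294,180) and the peg at about (328,175), with the arm nearly along jig +x.

Emit:
send_rows:
  offset:
    - [0.1,0.01,0.2]
    - [0.154,0.015,0.45]
    - [0.154,0.015,0.65]
    - [0.154,0.015,0.75]
    - [0.154,0.015,0.79]
    - [0.154,0.015,0.79]
    - [0.154,0.015,0.79]
  delta_rot:
    - [0,0,0]
    - [0,0,0]
    - [0,0,0]
    - [0,0,0]
    - [0,0,0]
    - [0,0,0]
    - [0,0,0]
  grip: 0.28

```text
time: 53.5
tool_pos: [660.7, -17.4, 69.6]
tcp_rot: [3.14, 0.0, 1.655]
contact_force: [-0.4, -0.1, -0.1]
grip_width: 26.2
finger_force: 0.0
```

Emit:
send_rows:
  offset:
    - [0,0,0]
    - [0,0,0]
    - [0,0,0]
    - [0,0,0]
  delta_rot:
    - [0,0,0]
    - [0,0,0]
    - [0,0,0]
    - [0,0,0]
  grip: 0

```text
time: 54.0
tool_pos: [659.6, -17.3, 68.9]
tcp_rot: [-3.141, 0.0, 1.655]
contact_force: [-5.4, -1.9, 4.9]
grip_width: 10.7
finger_force: 30.0
```

```bash
python3 -c "
from h import *
print(tj(),get_obs()['grip_width'],get_obs()['finger_force'])"
```

```text
(array([  59.1, -111.3,   68.9]), array([-5.4, -1.9,  4.9])) 10.692217636969426 30.00509887933731
```

Emit:
send_rows:
  offset:
    - [0.03,-0.006,0]
    - [0.06,-0.017,0]
    - [0.09,-0.031,0]
    - [0.09,-0.031,0]
  delta_rot:
    - [0,0,0]
    - [0,0,0]
    - [0,0,0]
    - [0,0,0]

```text
time: 54.5
tool_pos: [656.0, -9.0, 69.0]
tcp_rot: [3.14, 0.004, 1.655]
contact_force: [-1.3, -7.9, 3.7]
grip_width: 10.6
finger_force: 30.0
```

```bash
python3 - <<'E'
from h import *
print(tj(),get_obs()['grip_width'],get_obs()['finger_force'],get_obs()['moment'])
for cam in('wrist','side','top'):
    c=optics.get_calibration(cam);im=optics.capture(cam)
    if cam=='wrist':cv2.imwrite('pics/w7r.png',im[:,:,::-1])
    for n in('button_peg','button_pivot'):
        for d in finder.pinpoint(n,cam)[:1]:
            w=world(c,[d['uv']],70)[0];print(cam,n,round(d['confidence'],2),np.round(d['uv'],1),np.round((w[:2]-JP[:2])@JM,1))
E
```

```text
(array([  56.1, -102.7,   69. ]), array([-1.3, -7.9,  3.7])) 10.647638391981095 30.002546310424805 [-1.36763133  0.27723373  0.18337828]
wrist button_peg 0.97 [324.9 246.7] [  56.4 -101.3]
side button_peg 0.72 [315.7 236.6] [-80.2  58.4]
side button_pivot 0.94 [318.3 200.6] [ 10.3 -97.9]
```

Emit:
send_rows:
  offset:
    - [0.036,-0.026,0]
    - [0.067,-0.056,0]
    - [0.091,-0.092,0]
    - [0.11,-0.131,0]
    - [0.121,-0.173,0]
    - [0.125,-0.217,0]
    - [0.125,-0.25,0]
    - [0.125,-0.25,0]
  delta_rot:
    - [0,0,0]
    - [0,0,0]
    - [0,0,0]
    - [0,0,0]
    - [0,0,0]
    - [0,0,0]
    - [0,0,0]
    - [0,0,0]

```text
time: 55.95
tool_pos: [627.9, 8.8, 69.4]
tcp_rot: [3.132, -0.003, 1.656]
contact_force: [8.8, 12.4, -1.4]
grip_width: 10.7
finger_force: 30.0
```

```bash
python3 - <<'E'
from h import *
print(tj(),get_obs()['grip_width'],get_obs()['finger_force'],get_obs()['moment'])
for cam in('wrist',):
    c=optics.get_calibration(cam);im=optics.capture(cam)
    for n in('button_peg','button_pivot'):
        for d in finder.pinpoint(n,cam)[:1]:
            w=world(c,[d['uv']],70)[0];print(cam,n,round(d['confidence'],2),np.round(d['uv'],1),np.round((w[:2]-JP[:2])@JM,1))
E
```

```text
(array([ 29.6, -82.7,  69.4]), array([ 8.8, 12.4, -1.4])) 10.656681294245079 29.98586118221283 [ 1.97759833 -1.69939767  0.24404607]
wrist button_peg 0.77 [323.6 254.2] [ 29.1 -86.4]
```

Emit:
send_rows:
  offset:
    - [-0.01,-0.02,0]
    - [-0.02,-0.04,0]
    - [-0.02,-0.04,0]
    - [-0.02,-0.04,0]
  delta_rot:
    - [0,0,0]
    - [0,0,0]
    - [0,0,0]
    - [0,0,0]

```text
time: 56.6
tool_pos: [627.3, 8.5, 69.6]
tcp_rot: [3.123, -0.006, 1.656]
contact_force: [23.7, 21.0, -10.9]
grip_width: 10.6
finger_force: 30.0
```

```bash
python3 -c "
from h import *
print(tj(),get_obs()['grip_width'])"
```

```text
(array([ 29.1, -82.9,  69.6]), array([ 23.7,  21. , -10.9])) 10.55221635322105
```

Emit:
send_rows:
  offset:
    - [0,0.02,0]
    - [0,0.02,0]
    - [0,0.02,0]
    - [0,0.02,-0.3]
    - [0,0.02,-0.7]
    - [0,0.02,-1]
    - [0,0.02,-1]
  delta_rot:
    - [0,0,0]
    - [0,0,0]
    - [0,0,0]
    - [0,0,0]
    - [0,0,0]
    - [0,0,0]
    - [0,0,0]
  grip: 0.3

```text
time: 57.48
tool_pos: [623.6, 2.5, 192.0]
tcp_rot: [3.135, 0.001, 1.654]
contact_force: [0.6, 0.3, -0.6]
grip_width: 27.6
finger_force: 0.0
```

```bash
python3 - <<'E'
from h import *
print(tj());c=optics.get_calibration('wrist');im=optics.capture('wrist');o=im[:,:,::-1].copy()
for n in('button_peg','button_pivot'):
    for d in finder.pinpoint(n,'wrist')[:1]:
        w=world(c,[d['uv']],70)[0];print(n,round(d['confidence'],2),np.round(d['uv'],1),np.round((w[:2]-JP[:2])@JM,1))
for P in([30,-115,58],[30,-85,58],[30,-85,83]):
    u=np.round(proj(c,jig_w(JP,[P]))[0],1);print(P,u)
cv2.imwrite('pics/w8.png',cv2.resize(o[0:270,120:520],None,fx=2,fy=2,interpolation=cv2.INTER_CUBIC));theta()
look('top')
E
```

```text
(array([ 24.8, -88.6, 192. ]), array([ 0.6,  0.3, -0.6]))
button_peg 0.65 [329.  188.7] [ 30.1 -88. ]
button_pivot 0.62 [326.8 212.2] [  27.9 -112.8]
[30, -115, 58] [328.6 210.1]
[30, -85, 58] [328.7 182.5]
[30, -85, 83] [329.2 189.5]
side 0.58 [268.3 315.7] theta -0.1 err px 122.7
tcp [621.6   3.1 187.2] yaw 94.82 t 57.8
short1 0.83 [165, 194, 193, 207] sat 8 [np.float64(531.6), np.float64(420.9), np.float64(87.3), np.float64(0.05)] [89.3 32.2]
short1 0.8 [455, 270, 482, 296] sat 153 [np.float64(330.1), np.float64(-428.7), np.float64(55.0), np.float64(0.061)] [87.6 31.1]
short1 0.78 [171, 220, 206, 230] sat 8 [np.float64(459.5), np.float64(396.8), np.float64(-88.4), np.float64(0.019)] [90.5 32.3]
short1 0.63 [330, 265, 338, 278] sat 141 [np.float64(351.0), np.float64(-42.2), np.float64(2.0), np.float64(1.771)] [33.5 25.4]
short1 0.54 [424, 194, 442, 223] sat 153 [np.float64(544.1), np.float64(-320.9), np.float64(11.0), np.float64(0.013)] [90.8 35. ]
```

View pics/w8.png

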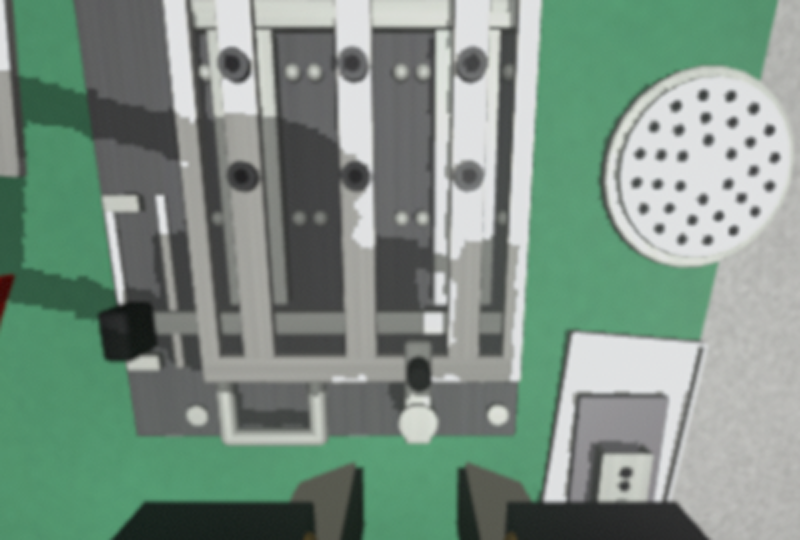

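The turnbutton's arm stands across the rail (peg at (418,375) straight above pivot (418,425)). The leaf is flat, both long brackets are under it, the stop is at its end, and both shorts are in the crate.

```bash
python3 -c "
from plant import ticket
print(ticket.close_job())"
```

```text
the job is handed in; nothing more can be done
None
```

The job is handed in: the size stop is at the long end, both long brackets lie flat in the two outer lanes, the leaf is down, the turnbutton is turned across its edge, and both short brackets are in the black crate; no result was reported back.

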